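# Build up a small press platen in its assembly nest

## Task

Build up the small press platen in the assembly nest: set the solid block in the pocket with its round outlet stub sticking out through the open gap at the end away from the hinge, the insulating frame flat on the block, and the disc plate on top with its disc facing up, each set down without dropping it, level and fully home. Keep the hold-down lever swung back out of the way while you load, then bring it down gently so that its rubber pad rests on the disc, and let go; do not knock the tape roll, the die cup or the pin tub about.

Things in the scene. Friction and masses are not known exactly. Their poses are not given: they have to be found in the camera images.
- nest: fixed assembly nest: dark steel base plate 160 x 104 x 12 mm, pocket between four bright steel corner guides. Origin = underside below the pocket's centre, x = from pocket to lever hinge, z up. Two grey hinge cheeks, 110 mm high, at x 65 to 99 mm. The pocket's end at -x has a 24 mm wide gap between its guides for the stub; the end at +x is closed
- nest_pocket (a point): centre of the pocket's floor, 12 mm above the bench; axes as the nest. Inside 89 mm along x, 59 mm along y (1.5 mm play per side). Straight guide walls rise 46 mm above this floor, then flare to 56 mm (5 mm wider per side). The middle of each long side (y = +-29.5 mm) is open, 47 mm wide, for fingers
- lever (a joint): hold-down lever's hinge, rad: 0 = level, its pad just resting on the complete stack; grows as it is raised; 1.57 = upright, 1.85 = stop, leaning back. It starts raised but often still over the pocket. Friction holds it above about 1.1; it falls from below about 0.9. Axis: the nest's y through lever_hinge
- lever_hinge (a point): lever's pivot, at nest (82, 0, 98) mm; axes as the nest
- lever_grip (a point): middle of the lever's black round hand grip (22 mm diameter, 98 to 150 mm from the pivot), 125 mm from the pivot; when level at nest (-43, 0, 98) mm. The steel bar behind it is 16 mm wide, 14 mm thick; the pad hangs 82 mm from the pivot, its face 28 mm below the bar's centre line
- block: solid metal block, 24 mm high, 86 x 56 mm in plan, rounded by 2 mm; x = its long axis, z = up; origin = centre of its underside. A round outlet stub, 14 mm diameter, 18 mm long, sticks out of the middle of its -x end face, 12 mm up. 0.3 kg
- block_outlet (a point): free end of the block's outlet stub
- frame: insulating frame, a flat rectangular frame 14 mm thick with a 54 x 28 mm window, 86 x 56 mm in plan, rounded by 2 mm; x = its long axis, z = up; origin = centre of its underside. Either way round
- press_plate: disc plate: flat flange 12 mm thick with a round disc, 50 mm diameter and 8 mm high, raised on its upper face (20 mm in all), 86 x 56 mm in plan, rounded by 2 mm; x = its long axis, z = up; origin = centre of its underside. Either way round; its disc already faces up
- tape_near: bystander: roll of tape, 56 mm diameter, 16 mm high; origin = centre of its underside
- die_near: bystander: chromed die cup, 56 mm diameter, 52 mm high; origin = centre of its underside
- tub_near: bystander: open round tub, 64 mm diameter, 47 mm high; origin = centre of its underside

How it is judged:
By the outcome, as a careful person would: the job done as asked, in the order asked, and still so for the second after the job is handed in, with the robot touching nothing.
It also fails if it takes over 72 s, if anything falls off the work surface, if the arm or the gripper's body presses on something with over 40 N, if the wrist force passes 120 N, or if a joint passes its speed limit or range.

## Robot

A 7-joint arm with a two-finger parallel gripper is mounted at the origin on a cart in front of the work surface, level with it; the furniture and walls round the work are solid. World frame = base frame: x ahead of the robot, y to its left, z up, the work surface at z = 0. Lengths are in m, angles in rad, forces in N, time in s.
With the tool pointing down it reaches from about 0.35 to 0.9 m from the base axis. Payload 8.1 kg.
Tool frame: the origin (TCP) lies between the finger pads; the fingertips stand 19 mm ahead of it and the grasp point (between the pads) is the TCP; z points along the fingers, y is the direction in which the jaws open and shut (so a half turn about z gives the same grasp; the last joint's range is limited). The gripper opens to 85 mm and grips with 20 to 120 N. Pads are 22 mm wide; open, the fingers measure 114 mm over their backs; the gripper's body (76 mm by 85 mm) begins 54 mm behind the grasp point. The pads swing forward as they close: fully open they stand 13 mm farther back than shut.
Start: joints at [-0.103, 0.434, 0.025, 1.573, -0.012, 1.134, -0.075], TCP at [0.625, -0, 0.225] pointing down, gripper open.
Joint ranges: [-2.62, 2.62], [-0.44, 2.09], [-1.27, 1.32], [0.08, 2.57], [-1.32, 4.46], [0.12, 2], [-2.74, 2.74]. Speed limits (rad/s): [2.22, 2.22, 3.01, 3.01, 3.14, 3.14, 3.14].

## Interface

Orientations are given as a unit quaternion [w, x, y, z].
In Python, from cell import r gives the robot as it stands.
- The arm moves only by the tool play_rows, never from a script. Its argument "targets" is a list of rows, each an object of numbers: "dx", "dy", "dz": the shift along the world's x, y, z in cm; "twist": the turn about the world's z in degrees; "gripper": the finger opening in cm, from 0 to 8.54. A call has 1 to 8 rows; each row shifts and turns the commanded pose from where the row before left it; what a row does not reach is not made up. A row lasts 1/8 s, in which the tool goes at most 62.5 mm and 10.7 degrees, less where a joint would pass 70% of its speed; a pose out of reach is approached as far as the arm can. A call with a gripper value outside its range is refused whole. The fingers move at their own pace and stop on an object; the grip force is fixed at half the most. Time passes only in rows, so rows that do not move let the fingers close. It gives the time, the measured TCP pose, the force and the opening at its end, in the units of the state.
- r.sense(): the state, without advancing time (a new reading comes with each control period).
- r.get_image(name): name is "scene" or "side" or "wrist"; returns a dict with "img" (400x640x3 uint8, red, green, blue), "intrinsics" (3x3 intrinsics, pixels), "k1" (the pictures are not rectified: a ray, as slopes to the right and down, at radius r is drawn at 1 + k1 r^2 times it, then the intrinsics apply), "eye" and "rotation" of the camera in the world; the wrist camera has in their place "hand_eye" (4x4, takes a point from camera to tool coordinates, whose origin is the TCP and whose axes are the flange's). Camera axes: x right, y up, looking along -z (the intrinsics and any distortion apply to the point x, -y, -z); pixel columns grow to the right and rows downward; lengths in m; the calibration is good to about 2 mm. A picture is of the moment at which its call begins: read the wrist's pose just before it. There is no depth.
- r.finish_job(): hands the job in, once; it reports no verdict.
The state is a dict: "time_s": time; "qpos": joint angles; "joint_velocities": joint speeds; "joint_efforts": joint torques, N m; "tool_pos": TCP position; "tool_rot": TCP orientation; "wrist_force": force on the tool from outside, world axes, zero at the start; "torque": the same for the moment, N m; "grip_width": opening from 0.0 (shut) to 1.0 (fully open).
Only numpy, scipy, OpenCV 4.12 (cv2) and the standard library are available. Lean on these libraries where they do the work, as an engineer would, in place of code of your own. Each camera call takes 0.05 s, during which the arm holds its last target. There are 200 camera calls.

## Working session

There is one attempt and no reset: what is moved stays moved. The work goes in short steps, Python scripts to look and compute and a tool call to move; the robot and the scene stay as the last step left them, time stands still between calls to the robot, and variables do not carry over. Pictures are saved under pics/ and viewed, about 8 in all and at most 12, crops included, and the job is handed in when it is done.

Besides the shell and the picture viewer there is one more tool, called after ">>>" as name(argument=value, ...) on one line, values as JSON. play_rows: Moves the arm, as the interface text tells. Its arguments: {"type":"object","properties":{"targets":{"type":"array","items":{"type":"object","properties":{"dx":{"type":"number"},"dy":{"type":"number"},"dz":{"type":"number"},"twist":{"type":"number"},"gripper":{"type":"number"}}}}},"required":["targets"]}

```bash
ls; mkdir -p pics; cat > h.py <<'E'
import numpy as np,cv2
from cell import r
from scipy.spatial.transform import Rotation as R
def grab(n,f):
    s=r.sense(); d=r.get_image(n); cv2.imwrite(f'pics/{f}.png',d['img'][:,:,::-1])
    d['s']=s; np.save(f'pics/{f}.npy',d,allow_pickle=True); return d
def cam(d):
    if 'eye' in d and d.get('eye') is not None:
        rot=np.array(d['rotation']); 
        if rot.size==4: rot=R.from_quat(np.roll(rot.ravel(),-1)).as_matrix()
        return np.array(d['eye']),rot
    s=d['s']; T=np.eye(4); T[:3,:3]=R.from_quat(np.roll(s['tool_rot'],-1)).as_matrix(); T[:3,3]=s['tool_pos']
    M=T@np.array(d['hand_eye']); return M[:3,3],M[:3,:3]
def load(f): return np.load(f'pics/{f}.npy',allow_pickle=True).item()
def pt(d,u,v,z):
    K=np.array(d['intrinsics']); k=d['k1']
    p=cv2.undistortPoints(np.array([[[u,v]]],float),K,np.array([k,0,0,0,0.])).ravel()
    e,Q=cam(d); w=Q@np.array([p[0],-p[1],-1]); return e+w*(z-e[2])/w[2]
def px(d,P):
    e,Q=cam(d); c=(np.atleast_2d(P)-e)@Q; q=np.c_[c[:,0],-c[:,1]]/-c[:,2:]
    q=q*(1+d['k1']*(q**2).sum(1,keepdims=True)); K=np.array(d['intrinsics']); return q@K[:2,:2].T+K[:2,2]
E
python3 - <<'E'
from h import *
ims=[]
for n in ['scene','side','wrist']:
    d=grab(n,n+'0'); print(n,cam(d),d['intrinsics'],d['k1'],d.get('hand_eye')); ims.append(d['img'])
print(r.sense())
E
```

```text
pics
scene (array([ 0.23110846, -0.48872373,  0.59875632]), array([[ 8.76942947e-01,  2.91961537e-01, -3.81745370e-01],
       [-4.80594483e-01,  5.32579516e-01, -6.96697928e-01],
       [-9.92336956e-05,  7.94429053e-01,  6.07356954e-01]])) [[490.71474519   0.         320.90687544]
 [  0.         490.71474519 192.64904524]
 [  0.           0.           1.        ]] -0.039592404582827145 None
side (array([0.01794164, 0.33577003, 0.77602553]), array([[-0.37444736,  0.70486758, -0.60245404],
       [-0.92721372, -0.29023433,  0.23672505],
       [-0.00799304,  0.64724472,  0.76224037]])) [[483.40342668   0.         316.47386653]
 [  0.         483.40342668 199.9374522 ]
 [  0.           0.           1.        ]] -0.07956732698475862 None
wrist (array([0.62423657, 0.07323632, 0.37424111]), array([[ 9.99998691e-01,  2.31987612e-04,  1.60149251e-03],
       [-6.84849084e-04,  9.57342961e-01,  2.88953260e-01],
       [-1.46614400e-03, -2.88953979e-01,  9.57341866e-01]])) [[299.00750424   0.         318.13212917]
 [  0.         299.00750424 199.61656987]
 [  0.           0.           1.    
[... 351 characters left out ...]
14 ,  0.02496949,  1.57381243, -0.01160023,
        1.13401787, -0.07512115]), 'joint_velocities': array([ 9.65927911e-05, -2.56533554e-03,  1.44682203e-03, -2.53893181e-03,
       -1.92906317e-03,  5.17051431e-04, -3.84668245e-04]), 'joint_efforts': array([ 1.93215681e-03, -6.70885992e+01,  1.02606665e+00, -3.16448736e+01,
        1.57136447e-02,  9.07747715e-03, -7.57739531e-05]), 'tool_pos': array([ 6.24640665e-01, -4.10428904e-05,  2.24030216e-01]), 'tool_rot': array([-3.72788501e-04,  7.07136269e-01,  7.07077053e-01, -4.47000221e-04]), 'wrist_force': array([-0.34327211,  0.18758399, -0.08801658]), 'torque': array([-0.0545961 ,  0.01899961,  0.03235685]), 'grip_width': 0.996911168034622}
```

View pics/scene0.png

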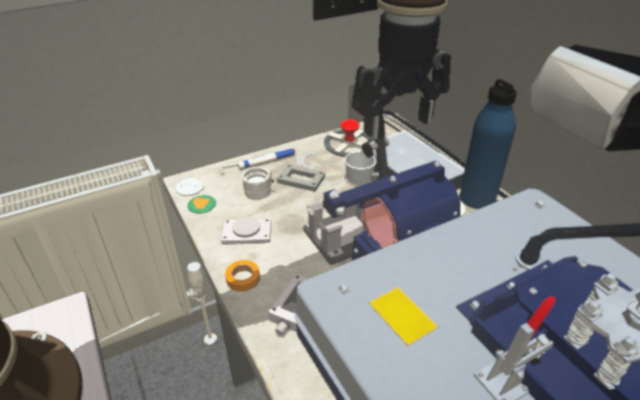

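View pics/side0.png

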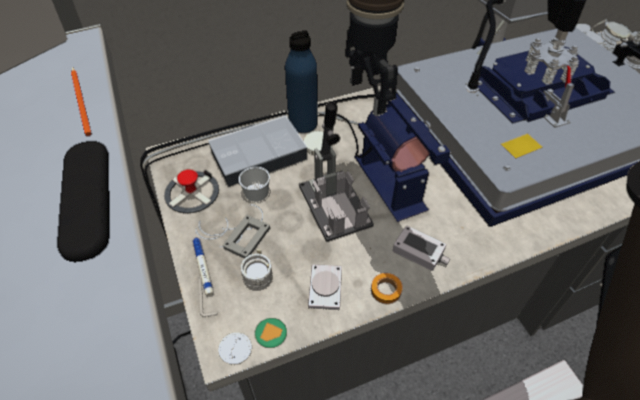

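The scene view shows the layout partly hidden by the blue machine. The side view shows the nest at about (337,205), block at (421,247) with its stub towards lower right, frame (247,236), plate (325,286), tape (387,288), cup (256,271) and tub (254,184). Next are an enlarged side crop and the wrist view.

```bash
python3 - <<'E'
from h import *
d=load('side0'); c=d['img'][90:315,180:480,::-1]
cv2.imwrite('pics/c1.png',cv2.resize(c,(800,600),interpolation=cv2.INTER_CUBIC))
for n,u,v,z in [('block',421,245,.024),('frame',247,236,.014),('plate',325,282,.02),('tape',387,288,.016),('cup',256,265,.052),('tub',254,175,.047),('nest',337,210,.012)]: print(n,pt(d,u,v,z).round(3))
E
```

```text
block [ 0.433 -0.039  0.024]
frame [0.586 0.259 0.014]
plate [0.43  0.159 0.02 ]
tape [0.379 0.06  0.016]
cup [0.491 0.266 0.052]
tub [0.706 0.204 0.047]
nest [0.581 0.07  0.012]
```

View pics/c1.png

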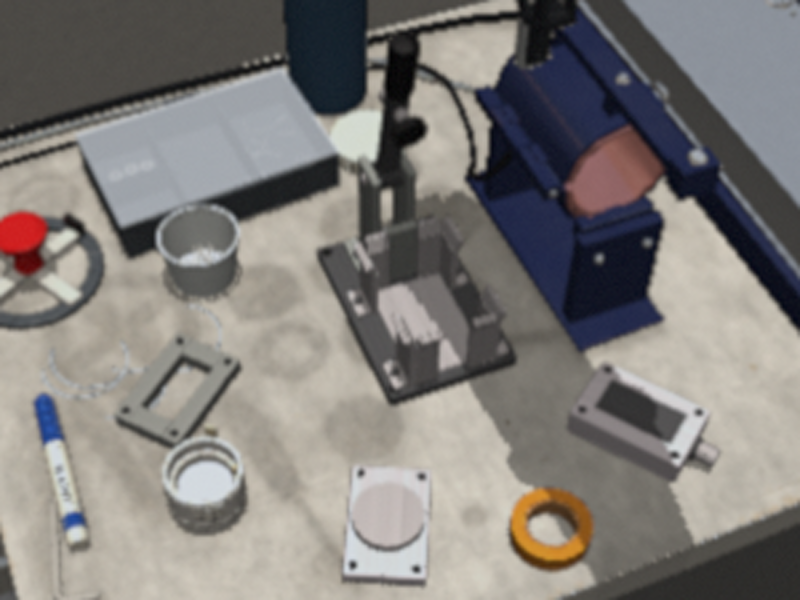

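View pics/wrist0.png

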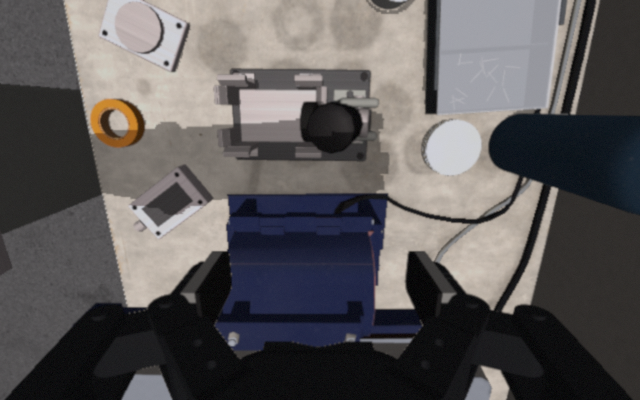

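The wrist view shows the nest at (221–371, 68–160) with the lever grip at (330,127). The block is at (170,200) with its stub at (138,227), the plate at (145,27) and the tape at (117,123). I'll enlarge this for corner readings.

```bash
python3 - <<'E'
from h import *
d=load('wrist0'); c=d['img'][0:249,90:390,::-1]
c=cv2.resize(c,(795,660),interpolation=cv2.INTER_CUBIC)[:600]
cv2.imwrite('pics/c2.png',c)
E
```

```text
(no output)
```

View pics/c2.png

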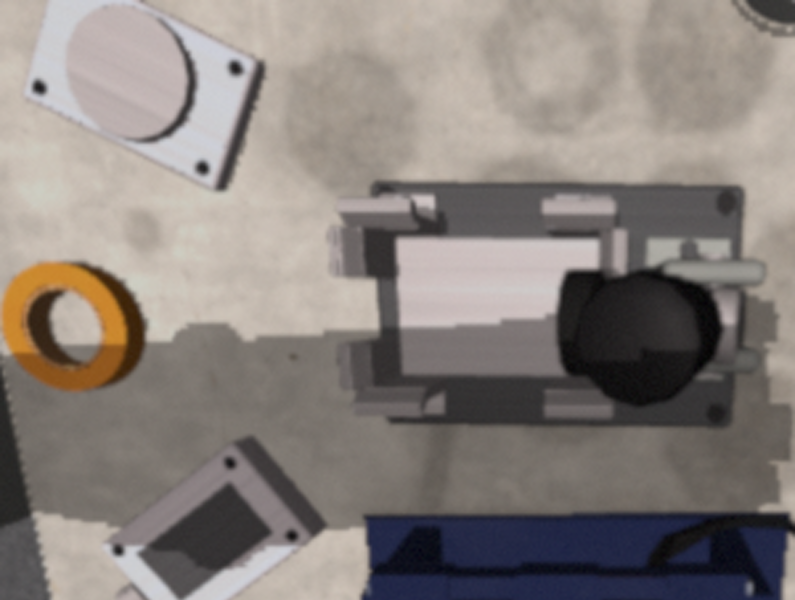

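```bash
python3 - <<'E'
from h import *
d=load('wrist0'); f=lambda X,Y,z: pt(d,90+X/2.65,Y/2.65,z)
def show(n,P): 
    P=np.array(P); print(n,'\n',(P[:,:2]*1000).round(1).tolist()); return P
B=show('base TL TR BR BL',[f(375,183,.012),f(743,187,.012),f(731,425,.012),f(390,421,.012)])
print('floor y',f(500,237,.012)[1],f(500,376,.012)[1],'left x',f(396,300,.012)[0])
print('grip end',f(645,335,.246))
k=show('block L T R B',[pt(d,131,206,.024),pt(d,181,168,.024),pt(d,203,203,.024),pt(d,157,238,.024)])
a=(k[1]+k[2]-k[0]-k[3]); print('ctr',k.mean(0)[:2],'yaw',np.degrees(np.arctan2(a[1],a[0])),np.linalg.norm(a)/2)
p=show('plate L,B',[f(27,93,.012),f(222,188,.012),f(262,65,.012)])
d=load('side0'); g=lambda X,Y,z: pt(d,180+X*.375,90+Y*.375,z)
k=show('block side T R B L',[g(605,367,.024),g(708,408,.024),g(673,465,.024),g(570,420,.024)])
k=show('frame T R B L',[g(180,338,.014),g(240,362,.014),g(175,440,.014),g(118,412,.014)]);print(k.mean(0))
k=show('plate TL TR BR BL',[g(350,466,.012),g(431,468,.012),g(426,572,.012),g(345,572,.012)]);print(k.mean(0))
k=show('base TL BL BR',[g(319,248,.012),g(393,390,.012),g(513,352,.012)])
print('tape',g(552,527,.016),'cup',g(204,470,.052),'tub',g(198,235,.047), 'grip top',g(403,45,.246))
E
```

```text
base TL TR BR BL 
 [[526.3, 117.3], [682.5, 115.5], [681.8, 13.8], [525.0, 15.8]]
floor y 0.09542373055080927 0.03612075874054454 left x 0.5317693418503643
grip end [0.63041982 0.066467   0.246     ]
block L T R B 
 [[390.8, -40.7], [460.2, 6.9], [481.7, -36.8], [416.8, -83.9]]
ctr [ 0.43737194 -0.03861455] yaw 35.21120590220848 0.08216378213587854
plate L,B 
 [[382.9, 153.9], [460.5, 115.9], [483.2, 162.8]]
block side T R B L 
 [[479.6, -34.2], [419.1, -84.7], [387.0, -36.7], [447.7, 11.5]]
frame T R B L 
 [[631.9, 244.3], [593.1, 209.4], [544.5, 274.3], [583.4, 305.7]]
[0.58822842 0.25844847 0.014     ]
plate TL TR BR BL 
 [[478.5, 166.8], [455.5, 115.1], [382.8, 150.9], [403.0, 200.3]]
[0.42996585 0.15830584 0.012     ]
base TL BL BR 
 [[679.6, 114.0], [527.6, 113.6], [525.7, 16.9]]
tape [0.37941403 0.06006114 0.016     ] cup [0.48804659 0.26641351 0.052     ] tub [0.69778161 0.20598075 0.047     ] grip top [0.62253094 0.06892115 0.246     ]
```

Estimates:

| Item | Position / angle |
|---|---|
| Nest base | x 526–682, y 14.5–116 mm, yaw about −0.5° |
| Lever | about 1.3 rad, over the pocket |
| Block | (437,−38), yaw about 36° |
| Plate | (430,158), long axis about −26° |
| Frame | (588,258), long axis about −53° |

First I'll turn the tool so the camera is on the robot side, then push the lever back.

>>> play_rows(targets=[{"dx":-1.5,"dz":1,"twist":10,"gripper":0},{"dx":-1.5,"dz":1,"twist":10,"gripper":0},{"dx":-1.5,"dz":1,"twist":10,"gripper":0},{"dx":-1.5,"twist":10,"gripper":0},{"dx":-1.5,"twist":10,"gripper":0},{"dx":-1,"twist":10,"gripper":0},{"dx":0,"twist":10,"gripper":0},{"twist":10,"gripper":0}])

```text
invalid input at $.targets[0]: expected keys dx, dy, dz, twist, gripper
```

>>> play_rows(targets=[{"dy":3.3,"twist":9.5,"gripper":0},{"dy":3.3,"gripper":0},{"gripper":0},{"gripper":0}])

```text
invalid input at $.targets[0]: expected keys dx, dy, dz, twist, gripper
```

```bash
python3 - <<'E'
from h import *
d=grab('wrist','w1'); print(d['s']['tool_pos'],d['s']['tool_rot'],d['s']['qpos'],cam(d)[0]); 
cv2.imwrite('pics/w1b.png',cv2.resize(d['img'][:,:,::-1],(800,500)))
print(px(d,[[.582,.0655,.012],[.582-.0445,.0655,.012],[.664,.0655,.098],[.63,.067,.246]]))
E
```

```text
[ 6.24640665e-01 -4.10428904e-05  2.24030216e-01] [-3.72788501e-04  7.07136269e-01  7.07077053e-01 -4.47000221e-04] [-0.10260116  0.4350714   0.02496949  1.57381243 -0.01160023  1.13401787
 -0.07512115] [0.62430742 0.07326075 0.37438671]
[[282.35392226 116.52122838]
 [244.42609113 116.63675402]
 [362.88860233 118.61195899]
 [332.13163773 125.1584982 ]]
```

View pics/w1b.png

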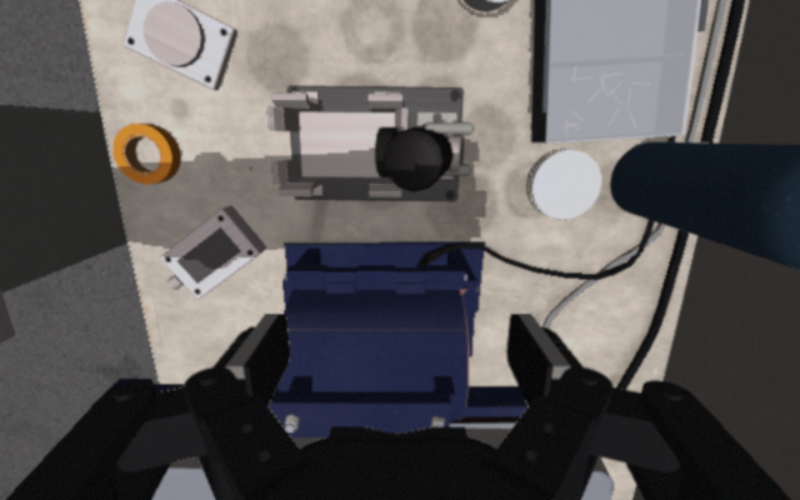

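The move was refused because every key is required, so the picture is unchanged. I'll resend it with full rows.

>>> play_rows(targets=[{"dx":-1.5,"dy":0,"dz":1,"twist":10,"gripper":0},{"dx":-1.5,"dy":0,"dz":1,"twist":10,"gripper":0},{"dx":-1.5,"dy":0,"dz":1,"twist":10,"gripper":0},{"dx":-1.5,"dy":0,"dz":0,"twist":10,"gripper":0},{"dx":-1.5,"dy":0,"dz":0,"twist":10,"gripper":0},{"dx":-1,"dy":0,"dz":0,"twist":10,"gripper":0},{"dx":0,"dy":0,"dz":0,"twist":10,"gripper":0},{"dx":0,"dy":0,"dz":0,"twist":10,"gripper":0}])

```text
time_s: 1.2
tool_pos: [0.5397, -0.0001, 0.2546]
tool_rot: [-0.0, 0.084, 0.996, -0.0]
wrist_force: [-0.2, 0.8, 0.1]
grip_width: 0.0
```

>>> play_rows(targets=[{"dx":0,"dy":3.3,"dz":0,"twist":9.5,"gripper":0},{"dx":0,"dy":3.3,"dz":0,"twist":0,"gripper":0},{"dx":0,"dy":0,"dz":0,"twist":0,"gripper":0},{"dx":0,"dy":0,"dz":0,"twist":0,"gripper":0}])

```text
time_s: 1.7
tool_pos: [0.54, 0.0653, 0.2544]
tool_rot: [-0.0, 0.005, 1.0, -0.0]
wrist_force: [0.9, -0.8, -0.1]
grip_width: 0.001
```

```bash
python3 - <<'E'
from h import *
d=grab('wrist','w2'); print(d['s']['tool_pos'],d['s']['tool_rot'],d['s']['qpos'],cam(d)[0]); 
cv2.imwrite('pics/w2b.png',cv2.resize(d['img'][:,:,::-1],(800,500)))
print(px(d,[[.582,.0655,.012],[.582-.0445,.0655,.012],[.664,.0655,.098],[.63,.067,.246]]))
E
```

```text
[0.53995267 0.06531887 0.25443313] [-1.88798600e-04  4.57906943e-03  9.99989458e-01 -2.82912897e-04] [ 0.02502456  0.30276652 -0.31567147  1.70780471  0.10217727  1.1476288
  1.24234335] [0.46614447 0.06600509 0.40482491]
[[318.9923602  198.12912739]
 [318.69274589 165.97251529]
 [319.71225077 285.74472046]
 [322.32954301 365.34595766]]
```

View pics/w2b.png

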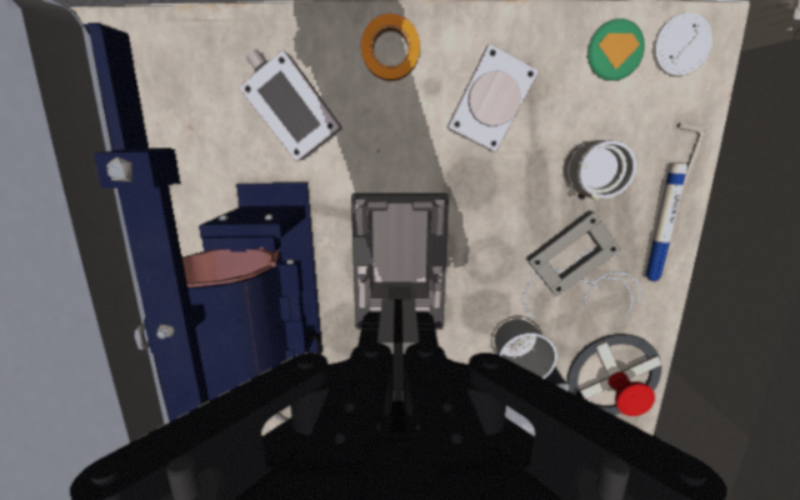

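The wrist view at 1.25x shows everything:

- **Block:** (292,105), with its stub end at (257,58).
- **Plate:** (493,97).
- **Frame:** (572,252).
- **Tape:** (390,47).
- **Cup:** (600,168).
- **Tub:** (525,345).
- **Nest pocket:** around (399,243).

From the guide gaps, the pocket centre is at about x=0.574 and the hinge at about x=0.656. I'll push the lever back now.

>>> play_rows(targets=[{"dx":2.0,"dy":0,"dz":-1.5,"twist":0,"gripper":0},{"dx":2.0,"dy":0,"dz":-1.5,"twist":0,"gripper":0},{"dx":1.5,"dy":0,"dz":0,"twist":0,"gripper":0},{"dx":1.5,"dy":0,"dz":0,"twist":0,"gripper":0},{"dx":1.5,"dy":0,"dz":0,"twist":0,"gripper":0},{"dx":1.5,"dy":0,"dz":0,"twist":0,"gripper":0},{"dx":1.3,"dy":0,"dz":0,"twist":0,"gripper":0},{"dx":1.0,"dy":0,"dz":0,"twist":0,"gripper":0}])

```text
time_s: 2.75
tool_pos: [0.6636, 0.0654, 0.2248]
tool_rot: [-0.0, 0.005, 1.0, -0.0]
wrist_force: [-0.3, 0.0, -0.7]
grip_width: -0.003
```

```bash
python3 - <<'E'
from h import *
d=load('w2'); f=lambda X,Y,z: pt(d,X/1.25,Y/1.25,z)
def q(n,c,z):
    k=np.array([f(x,y,z) for x,y in c]); L=(k[0]+k[1]-k[2]-k[3])[:2]/2; print(n,'ctr',k.mean(0)[:2].round(4),'len',np.linalg.norm(L).round(4),'yaw',np.degrees(np.arctan2(L[1],L[0])).round(1),'w',np.linalg.norm((k[0]-k[1]+k[3]-k[2])[:2]/2).round(4))
q('block',[(298,159),(340,126),(285,52),(244,87)],.024)
q('plate',[(495,150),(449,125),(492,45),(537,72)],.012)
q('frame',[(553,293),(528,260),(592,212),(619,247)],.014)
q('base',[(443,325),(355,325),(354,194),(447,194)],.012)
print('tape',f(390,47,.016),'cup',f(605,165,.052),'tub',f(523,338,.047))
E
```

```text
block ctr [ 0.4368 -0.0355] len 0.0815 yaw 35.0 w 0.0522
plate ctr [0.4305 0.1595] len 0.0818 yaw -27.4 w 0.0522
frame ctr [0.5901 0.2568] len 0.0845 yaw -50.7 w 0.052
base ctr [0.5998 0.0664] len 0.1532 yaw -1.1 w 0.1004
tape [0.38413766 0.05905409 0.016     ] cup [0.49187148 0.25799834 0.052     ] tub [0.67464784 0.19884801 0.047     ]
```

>>> play_rows(targets=[{"dx":-3,"dy":0,"dz":1,"twist":0,"gripper":4},{"dx":-4.5,"dy":-1,"dz":1,"twist":5,"gripper":7.8},{"dx":-4.5,"dy":-2,"dz":0,"twist":8,"gripper":7.8},{"dx":-4.5,"dy":-2.5,"dz":-1,"twist":8,"gripper":7.8},{"dx":-4,"dy":-2.5,"dz":-2,"twist":8,"gripper":7.8},{"dx":-2.2,"dy":-2.2,"dz":-2,"twist":6,"gripper":7.8},{"dx":0,"dy":0,"dz":0,"twist":0,"gripper":7.8},{"dx":0,"dy":0,"dz":0,"twist":0,"gripper":7.8}])

```text
time_s: 3.75
tool_pos: [0.4372, -0.0357, 0.1953]
tool_rot: [0.001, -0.296, 0.955, -0.0]
wrist_force: [0.6, 0.4, 0.4]
grip_width: 0.915
```

```bash
python3 - <<'E'
from h import *
w=load('w2');s=load('side0')
for z in np.arange(.06,.26,.02): print(z.round(2),pt(w,95,134,z).round(3),pt(s,442.5,148.9,z).round(3))
d=grab('wrist','w3'); t=d['s']; print(t['tool_pos'],t['tool_rot'],t['qpos'],t['grip_width'],cam(d)[0])
b=np.array([.437,-.037]);a=np.radians(35.3);X=np.array([np.cos(a),np.sin(a)]);Y=np.array([-X[1],X[0]])
img=d['img'][:,:,::-1].copy()
P=[np.r_[b+i*.043*X+j*.028*Y,.024] for i,j in [(1,1),(-1,1),(-1,-1),(1,-1)]]
print(px(d,P).round(1).tolist()); 
cv2.imwrite('pics/w3b.png',cv2.resize(img,(800,500)))
d=grab('side','s3')
e=pt(d,0,0,0); print('lever px',px(d,[[.656,.0655,.098],[.656+.034,.0655,.244]]))
E
```

```text
0.06 [ 0.489 -0.19   0.06 ] [ 0.614 -0.19   0.06 ]
0.08 [ 0.487 -0.176  0.08 ] [ 0.597 -0.175  0.08 ]
0.1 [ 0.486 -0.161  0.1  ] [ 0.581 -0.161  0.1  ]
0.12 [ 0.485 -0.146  0.12 ] [ 0.564 -0.146  0.12 ]
0.14 [ 0.484 -0.131  0.14 ] [ 0.547 -0.131  0.14 ]
0.16 [ 0.482 -0.116  0.16 ] [ 0.531 -0.117  0.16 ]
0.18 [ 0.481 -0.101  0.18 ] [ 0.514 -0.102  0.18 ]
0.2 [ 0.48  -0.086  0.2  ] [ 0.498 -0.087  0.2  ]
0.22 [ 0.478 -0.071  0.22 ] [ 0.481 -0.073  0.22 ]
0.24 [ 0.477 -0.057  0.24 ] [ 0.464 -0.058  0.24 ]
[ 0.437151   -0.03566935  0.19533367] [ 8.27738352e-04 -2.95929614e-01  9.55209389e-01 -4.75003857e-05] [ 0.31602091  0.19532391 -0.40951544  2.01759997  0.09517323  0.94497169
  2.02939194] 0.915043303720073 [ 0.37589099 -0.07727021  0.34558398]
[[342.5, 215.2], [343.1, 138.8], [290.3, 139.6], [293.5, 216.0]]
lever px [[325.03120309 155.22473691]
 [318.2350667   85.57134784]]
```

View pics/w3b.png

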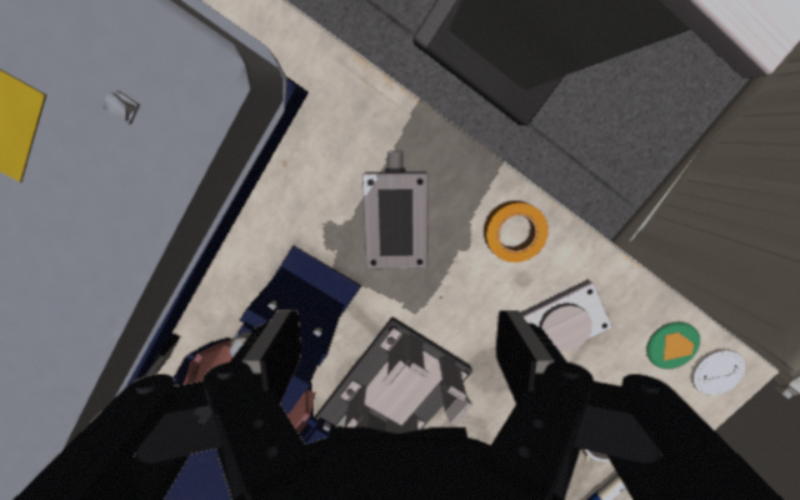

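The block in this view has corners (364,172), (426,172), (426,267) and (366,268), stub up. It is aligned with the jaws within 1° and about 1–2 mm off my estimate. I'll correct and descend.

>>> play_rows(targets=[{"dx":-0.1,"dy":-0.3,"dz":-3,"twist":0,"gripper":7.8},{"dx":0,"dy":0,"dz":-4,"twist":0,"gripper":7.8},{"dx":0,"dy":0,"dz":-4,"twist":0,"gripper":7.8},{"dx":0,"dy":0,"dz":-3,"twist":0,"gripper":7.8},{"dx":0,"dy":0,"dz":-2,"twist":0,"gripper":7.8},{"dx":0,"dy":0,"dz":-1.3,"twist":0,"gripper":7.8},{"dx":0,"dy":0,"dz":0,"twist":0,"gripper":5},{"dx":0,"dy":0,"dz":0,"twist":0,"gripper":5}])

```text
time_s: 4.85
tool_pos: [0.4357, -0.0388, 0.0223]
tool_rot: [0.001, -0.297, 0.955, -0.0]
wrist_force: [-0.4, -0.1, 0.1]
grip_width: 0.589
```

>>> play_rows(targets=[{"dx":0,"dy":0,"dz":0,"twist":0,"gripper":5},{"dx":0,"dy":0,"dz":0,"twist":0,"gripper":5},{"dx":0,"dy":0,"dz":0.5,"twist":0,"gripper":5},{"dx":0,"dy":0,"dz":2,"twist":0,"gripper":5},{"dx":0,"dy":0,"dz":3,"twist":0,"gripper":5},{"dx":0,"dy":0,"dz":0,"twist":0,"gripper":5}])

```text
time_s: 5.6
tool_pos: [0.4365, -0.0391, 0.0786]
tool_rot: [0.002, -0.296, 0.955, -0.001]
wrist_force: [0.8, -1.3, 0.8]
grip_width: 0.588
```

```bash
python3 - <<'E'
from h import *
d=grab('wrist','w4'); t=d['s']; print(t['tool_pos'],t['tool_rot'],t['grip_width'],t['wrist_force'])
i=d['img'][:,:,::-1]; a=cv2.resize(i[120:400,140:500],(772,600)); cv2.imwrite('pics/w4b.png',a)
E
```

```text
[ 0.43650403 -0.03907768  0.07861786] [ 1.89199820e-03 -2.96283902e-01  9.55097790e-01 -6.93997016e-04] 0.5877111715734107 [ 0.76771421 -1.26688759  0.79902526]
```

View pics/w4b.png

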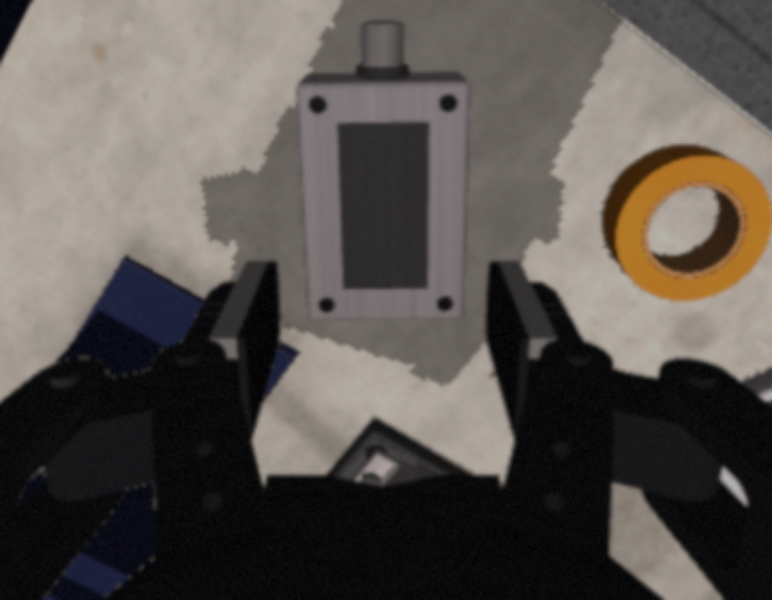

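```bash
python3 - <<'E'
from h import *
d=load('w4'); t=d['s']
c=lambda u,v:(140+u/2.1444,120+v/2.1429)
for z in (.024,.0): 
  k=np.array([pt(d,*c(u,v),z) for u,v in [(300,85),(467,82),(463,316),(310,318)]]); print(z,k.mean(0),np.linalg.norm(k[0]-k[1]),np.linalg.norm(k[1]-k[2]))
T=t['tool_pos']; 
for dz in (.02,0,-.019): p=px(d,T+[0,0,dz])[0]; print(dz,(p[0]-140)*2.1444,(p[1]-120)*2.1429)
Rm=R.from_quat(np.roll(t['tool_rot'],-1)).as_matrix()
for dz in (0,.01,.019): 
  p=px(d,[T+Rm@np.array([x,s*.025,dz]) for s in (-1,1) for x in (-.011,.011)]); print(dz,((p-[140,120])*2.144).round(0).tolist())
E
```

```text
0.024 [ 0.43661388 -0.03786447  0.024     ] 0.053572526714257204 0.08427811636914832
0.0 [ 0.44384616 -0.03285118  0.        ] 0.0598522026052375 0.09415704663359914
0.02 381.3488905392628 316.34768806977615
0 381.6652083082243 277.0182939839064
-0.019 381.9048184584162 247.21861248044488
0 [[287.0, 315.0], [283.0, 238.0], [477.0, 315.0], [480.0, 238.0]]
0.01 [[292.0, 297.0], [288.0, 223.0], [472.0, 297.0], [475.0, 223.0]]
0.019 [[296.0, 282.0], [293.0, 211.0], [467.0, 282.0], [471.0, 211.0]]
```

The fingers closed to 50 mm without catching the block. The block hasn't moved: it is still at (0.4366,−0.038). The open tips evidently sit higher than I assumed, so I'll go lower in small steps and watch the force.

>>> play_rows(targets=[{"dx":0,"dy":0.1,"dz":0,"twist":0,"gripper":7.2},{"dx":0,"dy":0,"dz":0,"twist":0,"gripper":7.2},{"dx":0,"dy":0,"dz":-3,"twist":0,"gripper":7.2},{"dx":0,"dy":0,"dz":-2.6,"twist":0,"gripper":7.2},{"dx":0,"dy":0,"dz":-0.4,"twist":0,"gripper":7.2},{"dx":0,"dy":0,"dz":-0.4,"twist":0,"gripper":7.2},{"dx":0,"dy":0,"dz":0,"twist":0,"gripper":7.2}])

```text
time_s: 6.52
tool_pos: [0.4353, -0.038, 0.013]
tool_rot: [0.0, -0.297, 0.955, -0.0]
wrist_force: [0.1, -0.3, -0.4]
grip_width: 0.842
```

```bash
python3 - <<'E'
from h import *
d=grab('wrist','w5'); s=grab('side','s5')
i=d['img'][:,:,::-1]; a=cv2.resize(i[150:400,170:470],(400,333)); b=cv2.resize(s['img'][170:300,360:516,::-1],(400,333),interpolation=cv2.INTER_CUBIC)
cv2.imwrite('pics/w5b.png',np.vstack([np.hstack([a,b])]))
E
```

```text
(no output)
```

View pics/w5b.png

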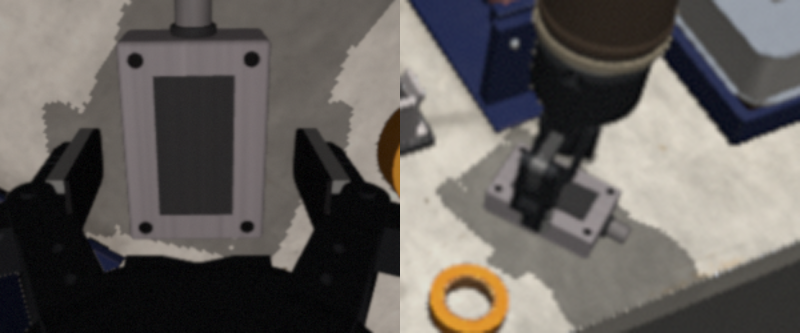

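The fingers now straddle the block, with the block centred between them and the stub at the top. I'll close and check the width.

>>> play_rows(targets=[{"dx":0.1,"dy":0,"dz":0,"twist":0,"gripper":4.5},{"dx":0,"dy":0,"dz":0,"twist":0,"gripper":4.5},{"dx":0,"dy":0,"dz":0,"twist":0,"gripper":4.5},{"dx":0,"dy":0,"dz":0,"twist":0,"gripper":4.5}])

```text
time_s: 7.12
tool_pos: [0.4375, -0.0381, 0.0149]
tool_rot: [0.002, -0.296, 0.955, -0.001]
wrist_force: [-6.4, -0.3, 38.7]
grip_width: 0.531
```

Closing at z=0.013 gave 39 N and no grip. The tips are resting on the block top, so at this opening they stand about 9–14 mm behind the reported TCP. The wrist picture geometry agrees. I'll raise, open and go lower.

>>> play_rows(targets=[{"dx":0,"dy":0,"dz":1.5,"twist":0,"gripper":4.5},{"dx":0,"dy":0,"dz":0.5,"twist":0,"gripper":7.2},{"dx":-0.1,"dy":0,"dz":0,"twist":0,"gripper":7.2},{"dx":0,"dy":0,"dz":-1.2,"twist":0,"gripper":7.2},{"dx":0,"dy":0,"dz":-1.2,"twist":0,"gripper":7.2},{"dx":0,"dy":0,"dz":-0.6,"twist":0,"gripper":7.2},{"dx":0,"dy":0,"dz":-0.3,"twist":0,"gripper":7.2},{"dx":0,"dy":0,"dz":0,"twist":0,"gripper":7.2}])

```text
time_s: 8.12
tool_pos: [0.4349, -0.0379, -0.0006]
tool_rot: [-0.0, -0.297, 0.955, 0.0]
wrist_force: [0.1, -0.4, 1.1]
grip_width: 0.847
```

>>> play_rows(targets=[{"dx":0,"dy":0,"dz":0,"twist":0,"gripper":5},{"dx":0,"dy":0,"dz":0,"twist":0,"gripper":5},{"dx":0,"dy":0,"dz":0,"twist":0,"gripper":5},{"dx":0,"dy":0,"dz":0,"twist":0,"gripper":5}])

```text
time_s: 8.62
tool_pos: [0.4353, -0.0381, 0.0002]
tool_rot: [0.0, -0.297, 0.955, -0.0]
wrist_force: [-1.0, 0.1, 5.7]
grip_width: 0.635
```

The gripper stalled at 54 mm, so it is holding the block. I'll lift and carry it above the pocket with a −35° twist.

>>> play_rows(targets=[{"dx":0,"dy":0,"dz":1,"twist":0,"gripper":5},{"dx":0,"dy":0,"dz":3,"twist":0,"gripper":5},{"dx":0,"dy":0,"dz":4,"twist":-3,"gripper":5},{"dx":2,"dy":1.5,"dz":2,"twist":-6,"gripper":5},{"dx":3,"dy":2.2,"dz":0,"twist":-7,"gripper":5},{"dx":3.5,"dy":2.6,"dz":0,"twist":-8,"gripper":5},{"dx":3.2,"dy":2.4,"dz":0,"twist":-7,"gripper":5},{"dx":2.1,"dy":1.7,"dz":0,"twist":-4.2,"gripper":5}])

```text
time_s: 9.62
tool_pos: [0.5741, 0.0675, 0.1003]
tool_rot: [0.0, 0.007, 1.0, 0.0]
wrist_force: [0.4, 0.5, -2.4]
grip_width: 0.637
```

>>> play_rows(targets=[{"dx":0,"dy":0,"dz":0,"twist":0,"gripper":5},{"dx":0,"dy":0,"dz":0,"twist":0,"gripper":5}])

```text
time_s: 9.88
tool_pos: [0.5722, 0.0655, 0.0997]
tool_rot: [-0.001, 0.006, 1.0, -0.0]
wrist_force: [-0.1, -0.3, -2.0]
grip_width: 0.637
```

```bash
python3 - <<'E'
from h import *
d=grab('wrist','w6'); s=grab('side','s6'); t=d['s']; print(t['tool_pos'],t['tool_rot'],t['grip_width'],t['wrist_force'])
a=cv2.resize(d['img'][60:320,220:420,::-1],(460,600),interpolation=cv2.INTER_CUBIC); b=cv2.resize(s['img'][50:250,270:383,::-1],(339,600),interpolation=cv2.INTER_CUBIC)
cv2.imwrite('pics/w6b.png',np.hstack([a,b]))
c=np.array([.574,.0655]); 
for z,nm in ((.068,'guide top'),(.012,'base')):
  P=[np.r_[c+[x,y],z] for x in (-.0445,-.0235,.0235) for y in (-.0295,.0295)]; p=px(d,P); print(nm,((p-[220,60])*2.3).round(0).tolist())
print('base edge',((px(d,[[.524,.0145,.012],[.524,.1165,.012]])-[220,60])*2.3).round(0).tolist())
for a in (1.3,1.5,1.8): print('lever side',a,((px(s,[[.656-.15*np.cos(a),.0655,.098+.15*np.sin(a)],[.656-.05*np.cos(a),.0655,.098+.05*np.sin(a)]])-[270,50])*3+[460,0]).round(0).tolist())
E
```

```text
[0.57215855 0.06547659 0.09968965] [-5.17636656e-04  5.79939419e-03  9.99983039e-01 -1.41968719e-04] 0.6373448211681499 [-0.09218501 -0.29155152 -2.04908178]
guide top [[114.0, 238.0], [335.0, 235.0], [119.0, 314.0], [333.0, 311.0], [128.0, 466.0], [328.0, 464.0]]
base [[140.0, 210.0], [311.0, 208.0], [143.0, 270.0], [309.0, 268.0], [149.0, 393.0], [307.0, 391.0]]
base edge [[77.0, 195.0], [374.0, 191.0]]
lever side 1.3 [[653.0, 181.0], [634.0, 275.0]]
lever side 1.5 [[633.0, 144.0], [628.0, 263.0]]
lever side 1.8 [[605.0, 107.0], [619.0, 250.0]]
```

View pics/w6b.png

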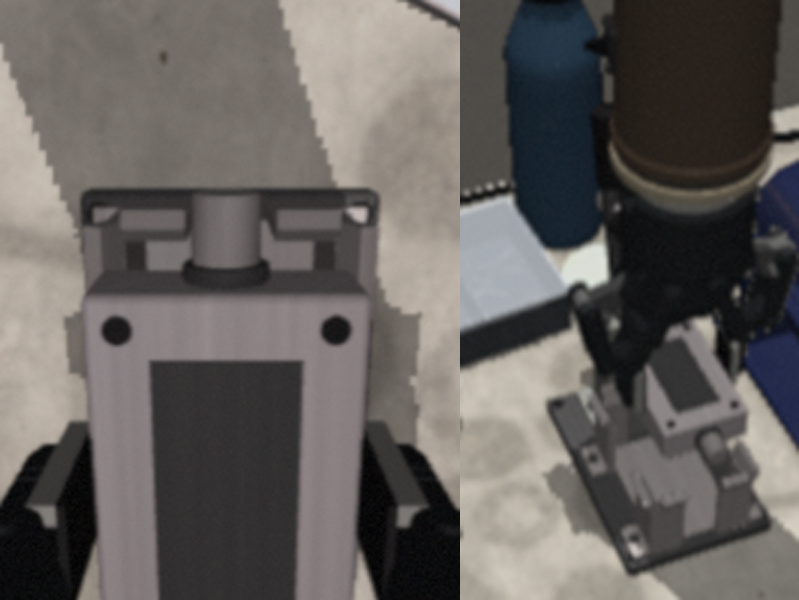

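The block is held level over the pocket with its stub at (228,225) in line with the gap. The guides' gap centre is at (231,222). The base edge spans u 80–378 at v≈190, so the nest is about 1.3 mm further +y than estimated. Next I'll check the block's x offset in the grip.

```bash
python3 - <<'E'
from h import *
d=load('w6'); T=d['s']['tool_pos']
for x in (-.043,-.041,-.039): print(x,((px(d,[T+[x,-.026,.0238],T+[x,.026,.0238],T+[x-.002,0,.0218]])-[220,60])*2.3).round(0).tolist())
print('stub end top', ((px(d,[T+[-.061,0,.0188]])-[220,60])*2.3).round(0).tolist())
for f in ('s3','s6','s5'):
  s=load(f); g=s['img'].mean(2)
  for a in (1.37,1.5,1.6,1.7,1.75,1.8,1.85):
    p=px(s,[[.656-q*np.cos(a),.067,.098+q*np.sin(a)] for q in (.1,.12,.14)]).astype(int); print(f,a,[int(g[v,u]) for u,v in p],end=' ')
  print()
E
```

```text
-0.043 [[87.0, 286.0], [361.0, 283.0], [224.0, 272.0]]
-0.041 [[88.0, 296.0], [361.0, 293.0], [224.0, 282.0]]
-0.039 [[88.0, 306.0], [361.0, 303.0], [224.0, 292.0]]
stub end top [[223.0, 186.0]]
s3 1.37 [16, 120, 181] s3 1.5 [47, 108, 81] s3 1.6 [33, 15, 13] s3 1.7 [15, 15, 16] s3 1.75 [14, 14, 13] s3 1.8 [12, 12, 16] s3 1.85 [16, 12, 19] 
s6 1.37 [16, 30, 64] s6 1.5 [31, 68, 38] s6 1.6 [23, 88, 42] s6 1.7 [15, 85, 38] s6 1.75 [12, 69, 22] s6 1.8 [13, 12, 15] s6 1.85 [16, 11, 21] 
s5 1.37 [18, 125, 188] s5 1.5 [50, 111, 86] s5 1.6 [35, 15, 14] s5 1.7 [15, 15, 14] s5 1.75 [13, 17, 15] s5 1.8 [17, 14, 14] s5 1.85 [12, 12, 18]
```

The lever pixels confirm it is leaning back (about 1.75), and the block is centred in the grip. I'll correct x +2 mm and y +1 mm, then lower.

>>> play_rows(targets=[{"dx":0.2,"dy":0.1,"dz":-1,"twist":0,"gripper":5},{"dx":0,"dy":0,"dz":-1.5,"twist":0,"gripper":5},{"dx":0,"dy":0,"dz":-1,"twist":0,"gripper":5},{"dx":0,"dy":0,"dz":-1,"twist":0,"gripper":5},{"dx":0,"dy":0,"dz":-1,"twist":0,"gripper":5},{"dx":0,"dy":0,"dz":0,"twist":0,"gripper":5}])

```text
time_s: 10.72
tool_pos: [0.5744, 0.0669, 0.0437]
tool_rot: [-0.001, 0.006, 1.0, -0.0]
wrist_force: [-0.6, -0.2, -2.1]
grip_width: 0.636
```

>>> play_rows(targets=[{"dx":0,"dy":0,"dz":-1,"twist":0,"gripper":5},{"dx":0,"dy":0,"dz":-0.8,"twist":0,"gripper":5},{"dx":0,"dy":0,"dz":-0.6,"twist":0,"gripper":5},{"dx":0,"dy":0,"dz":-0.4,"twist":0,"gripper":5},{"dx":0,"dy":0,"dz":-0.2,"twist":0,"gripper":5},{"dx":0,"dy":0,"dz":-0.1,"twist":0,"gripper":5},{"dx":0,"dy":0,"dz":0,"twist":0,"gripper":5}])

```text
time_s: 11.6
tool_pos: [0.5751, 0.067, 0.0137]
tool_rot: [0.0, 0.006, 1.0, 0.0]
wrist_force: [-0.1, -0.2, -1.6]
grip_width: 0.64
```

>>> play_rows(targets=[{"dx":0,"dy":0,"dz":-0.1,"twist":0,"gripper":5},{"dx":0,"dy":0,"dz":-0.1,"twist":0,"gripper":5},{"dx":0,"dy":0,"dz":0,"twist":0,"gripper":5}])

```text
time_s: 11.98
tool_pos: [0.5752, 0.067, 0.0123]
tool_rot: [0.0, 0.006, 1.0, -0.0]
wrist_force: [-2.6, -0.1, 5.7]
grip_width: 0.64
```

Contact force is +8 N at z=0.0123, so the block is home. I'll release, rise and go over the frame.

>>> play_rows(targets=[{"dx":0,"dy":0,"dz":0,"twist":0,"gripper":7},{"dx":0,"dy":0,"dz":0,"twist":0,"gripper":7},{"dx":0,"dy":0,"dz":1.5,"twist":0,"gripper":7},{"dx":0,"dy":0,"dz":4,"twist":0,"gripper":7},{"dx":0,"dy":0,"dz":5,"twist":0,"gripper":7},{"dx":0.4,"dy":4,"dz":2,"twist":-10,"gripper":7},{"dx":0.4,"dy":5,"dz":0,"twist":-10,"gripper":7.8},{"dx":0.4,"dy":5,"dz":0,"twist":-10,"gripper":7.8}])

```text
time_s: 12.98
tool_pos: [0.5875, 0.2083, 0.1384]
tool_rot: [0.001, 0.268, 0.963, 0.001]
wrist_force: [0.7, -0.6, -0.2]
grip_width: 0.917
```

>>> play_rows(targets=[{"dx":0.2,"dy":3.5,"dz":0,"twist":-10.5,"gripper":7.8},{"dx":0,"dy":1.6,"dz":0,"twist":-10.5,"gripper":7.8},{"dx":0,"dy":0,"dz":0,"twist":0,"gripper":7.8},{"dx":0,"dy":0,"dz":0,"twist":0,"gripper":7.8}])

```text
time_s: 13.48
tool_pos: [0.5892, 0.2567, 0.1371]
tool_rot: [0.0, 0.435, 0.901, -0.0]
wrist_force: [-0.2, -0.6, -0.0]
grip_width: 0.91
```

```bash
cat >> h.py <<'E'
def patch(d,c,yaw,z,hx=60,hy=45):
    a=np.radians(yaw); X=np.array([np.cos(a),np.sin(a)]); Y=np.array([-X[1],X[0]])
    gx,gy=np.meshgrid(np.arange(-hx,hx+1)/1000,np.arange(-hy,hy+1)/1000)
    P=np.c_[(c+gx.reshape(-1,1)*X+gy.reshape(-1,1)*Y),np.full(gx.size,z)]
    p=px(d,P).astype(np.float32).reshape(*gx.shape,2)
    return cv2.remap(cv2.cvtColor(d['img'],cv2.COLOR_RGB2GRAY),p[...,0],p[...,1],cv2.INTER_LINEAR)
E
python3 - <<'E'
from h import *
d=grab('wrist','w7'); t=d['s']; print(t['tool_pos'],t['tool_rot'],t['grip_width'],t['wrist_force'])
for yaw in (-50,-52,-54):
  g=patch(d,np.array([.589,.2576]),yaw,.014).astype(int); print(yaw)
  mid=g[30:60]; print('x prof',[(i-60,int(v)) for i,v in enumerate(np.diff(mid.mean(0))) if abs(v)>9])
  mid=g[:,40:80]; print('y prof',[(i-45,int(v)) for i,v in enumerate(np.diff(mid.mean(1))) if abs(v)>9])
E
```

```text
[0.58922379 0.25670609 0.13710689] [ 3.10166732e-04  4.34591054e-01  9.00627831e-01 -1.70879426e-04] 0.9101878939189016 [-0.21697003 -0.62295005 -0.03321984]
-50
x prof [(-54, -10), (-53, -17), (-52, -14), (-45, -13), (-44, -14), (-43, 10), (-42, 14), (22, -12), (23, -19), (24, -12), (27, 13), (28, 12), (43, 11), (44, 11), (45, 9)]
y prof [(-10, 9), (13, 11), (15, -16), (16, -27), (31, 9)]
-52
x prof [(-54, -10), (-53, -15), (-52, -13), (-45, -12), (-44, -12), (-43, 9), (-42, 13), (22, -14), (23, -18), (24, -10), (27, 12), (28, 11), (43, 10), (44, 11), (45, 10)]
y prof [(12, 10), (13, 9), (15, -18), (16, -20)]
-54
x prof [(-54, -11), (-53, -13), (-52, -10), (-45, -12), (-42, 11), (22, -14), (23, -16), (24, -9), (27, 11), (28, 11), (43, 9), (44, 12), (45, 11)]
y prof [(12, 10), (15, -18), (16, -12)]
```

The profile edges at ±44, with the window at +27, confirm the frame centre within 1 mm and yaw near −51°. I'll descend to grip it low.

>>> play_rows(targets=[{"dx":0,"dy":0.1,"dz":-4,"twist":0.5,"gripper":7.4},{"dx":0,"dy":0,"dz":-4,"twist":0,"gripper":7.4},{"dx":0,"dy":0,"dz":-3,"twist":0,"gripper":7.4},{"dx":0,"dy":0,"dz":-2,"twist":0,"gripper":7.4},{"dx":0,"dy":0,"dz":-0.8,"twist":0,"gripper":7.4},{"dx":0,"dy":0,"dz":-0.5,"twist":0,"gripper":7.4},{"dx":0,"dy":0,"dz":0,"twist":0,"gripper":7.4}])

```text
time_s: 14.4
tool_pos: [0.5894, 0.2591, -0.0058]
tool_rot: [0.0, 0.432, 0.902, 0.0]
wrist_force: [-0.5, -0.2, 0.6]
grip_width: 0.859
```

>>> play_rows(targets=[{"dx":0,"dy":0,"dz":-0.2,"twist":0,"gripper":6.4},{"dx":0,"dy":0,"dz":0,"twist":0,"gripper":5},{"dx":0,"dy":0,"dz":0,"twist":0,"gripper":5},{"dx":0,"dy":0,"dz":0,"twist":0,"gripper":5},{"dx":0,"dy":0,"dz":0,"twist":0,"gripper":5}])

```text
time_s: 15.02
tool_pos: [0.5895, 0.2593, -0.0075]
tool_rot: [0.0, 0.432, 0.902, 0.001]
wrist_force: [-0.1, 0.5, 5.6]
grip_width: 0.639
```

>>> play_rows(targets=[{"dx":0,"dy":0,"dz":1,"twist":0,"gripper":5},{"dx":0,"dy":0,"dz":3,"twist":0,"gripper":5},{"dx":0,"dy":-1.2,"dz":4,"twist":5.5,"gripper":5},{"dx":-0.3,"dy":-3.5,"dz":1,"twist":9,"gripper":5},{"dx":-0.4,"dy":-4.5,"dz":0,"twist":10,"gripper":5},{"dx":-0.4,"dy":-4.5,"dz":0,"twist":10,"gripper":5},{"dx":-0.4,"dy":-3.5,"dz":0,"twist":9,"gripper":5},{"dx":0,"dy":-2,"dz":0,"twist":7,"gripper":5}])

```text
time_s: 16.02
tool_pos: [0.5736, 0.0641, 0.0821]
tool_rot: [-0.0, 0.005, 1.0, -0.001]
wrist_force: [-0.1, 0.3, -1.7]
grip_width: 0.64
```

>>> play_rows(targets=[{"dx":0,"dy":0,"dz":0,"twist":0,"gripper":5},{"dx":0,"dy":0,"dz":0,"twist":0,"gripper":5}])

```text
time_s: 16.27
tool_pos: [0.5741, 0.0682, 0.082]
tool_rot: [0.0, 0.007, 1.0, 0.0]
wrist_force: [-0.0, -0.2, -1.1]
grip_width: 0.632
```

```bash
python3 - <<'E'
from h import *
d=grab('wrist','w8'); t=d['s']; T=t['tool_pos']; print(T,t['tool_rot'],t['grip_width'],t['wrist_force'])
def prof(n,c,yaw,z,rows,cols,th=8):
  g=patch(d,c,yaw,z).astype(int)
  print(n,'x',[(i-60,int(v)) for i,v in enumerate(np.diff(g[rows[0]+45:rows[1]+45,:].mean(0))) if abs(v)>th]); print(n,'y',[(i-45,int(v)) for i,v in enumerate(np.diff(g[:,cols[0]+60:cols[1]+60].mean(1))) if abs(v)>th])
prof('frame',T[:2],-.66,T[2]+.0075+.014,(-12,12),(-38,-20))
prof('base',np.array([.5745,.067]),-.66,.012,(-40,40),(-49,-47))
E
```

```text
[0.57410903 0.06821536 0.08197139] [2.22655907e-04 7.00542130e-03 9.99975336e-01 4.50109822e-04] 0.6324701379930397 [-0.01501095 -0.18396757 -1.06817768]
frame x [(-56, -9), (-53, 15), (-52, 34), (-51, 23), (-46, -20), (-45, -68), (-43, 17), (-42, 26), (-41, 9), (-28, -8), (-27, -15), (-5, 19), (-4, 39), (3, -28), (4, -48), (27, 14), (28, 18), (29, 9), (44, -10), (45, -34), (46, -26)]
frame y [(-36, -16), (-35, -32), (-33, -15), (-32, -27), (-29, 10), (-28, 17), (-25, -11), (-20, 10), (-16, -16), (-14, 21), (-13, 8), (-11, -17), (8, 16), (9, 10), (12, -21), (14, 15), (17, -8), (18, -10), (23, 10), (26, -14), (27, -10), (28, 12), (29, 13), (32, 9), (33, 8), (40, 22), (41, 16)]
base x [(-54, -17), (-53, -36), (-52, -8), (-46, 13), (-45, 9), (-39, -8), (-37, 10), (-36, 10), (-35, 14), (-34, 9), (-25, -35), (-24, -21), (-21, 11), (-20, 18), (-19, 13), (45, 13), (46, 10), (58, -13), (59, -18)]
base y [(-8, 18), (-7, 12), (-6, 9), (4, -10), (5, -11), (6, -14), (37, 16), (38, 9), (41, -15)]
```

The frame is centred in the grip (x about +0.5 mm, y about 0). Lowering it onto the block, with contact expected at TCP z≈0.0285.

>>> play_rows(targets=[{"dx":0,"dy":0,"dz":-1.2,"twist":0,"gripper":5},{"dx":0,"dy":0,"dz":-1.2,"twist":0,"gripper":5},{"dx":0,"dy":0,"dz":-1,"twist":0,"gripper":5},{"dx":0,"dy":0,"dz":-0.8,"twist":0,"gripper":5},{"dx":0,"dy":0,"dz":-0.5,"twist":0,"gripper":5},{"dx":0,"dy":0,"dz":-0.3,"twist":0,"gripper":5},{"dx":0,"dy":0,"dz":-0.1,"twist":0,"gripper":5},{"dx":0,"dy":0,"dz":0,"twist":0,"gripper":5}])

```text
time_s: 17.32
tool_pos: [0.5745, 0.067, 0.0309]
tool_rot: [0.001, 0.006, 1.0, 0.0]
wrist_force: [4.5, 0.5, -0.1]
grip_width: 0.636
```

>>> play_rows(targets=[{"dx":0.05,"dy":0,"dz":-0.1,"twist":0,"gripper":5},{"dx":0,"dy":0,"dz":-0.1,"twist":0,"gripper":5},{"dx":0,"dy":0,"dz":0,"twist":0,"gripper":5}])

```text
time_s: 17.7
tool_pos: [0.5745, 0.067, 0.0286]
tool_rot: [0.0, 0.006, 1.0, 0.0]
wrist_force: [4.0, 0.1, 1.6]
grip_width: 0.633
```

>>> play_rows(targets=[{"dx":0,"dy":0,"dz":-0.1,"twist":0,"gripper":5},{"dx":0,"dy":0,"dz":0,"twist":0,"gripper":5}])

```text
time_s: 17.95
tool_pos: [0.5745, 0.067, 0.0284]
tool_rot: [0.0, 0.006, 1.0, -0.0]
wrist_force: [0.8, -0.2, 11.3]
grip_width: 0.635
```

Contact at z=0.0284, as expected for a flush seat. I'll release and go over the plate.

>>> play_rows(targets=[{"dx":0,"dy":0,"dz":0,"twist":0,"gripper":7},{"dx":0,"dy":0,"dz":0,"twist":0,"gripper":7},{"dx":0,"dy":0,"dz":1.5,"twist":0,"gripper":7},{"dx":0,"dy":0,"dz":4,"twist":0,"gripper":7},{"dx":-1,"dy":0.6,"dz":4,"twist":-2,"gripper":7},{"dx":-3.6,"dy":2.3,"dz":1.5,"twist":-6,"gripper":7.8},{"dx":-4,"dy":2.6,"dz":0,"twist":-8,"gripper":7.8},{"dx":-3.6,"dy":2.3,"dz":0,"twist":-6,"gripper":7.8}])

```text
time_s: 18.95
tool_pos: [0.4511, 0.1459, 0.1387]
tool_rot: [0.0, 0.199, 0.98, 0.0]
wrist_force: [0.7, 0.4, -0.6]
grip_width: 0.913
```

>>> play_rows(targets=[{"dx":-2.2,"dy":1.4,"dz":0,"twist":-3.6,"gripper":7.8},{"dx":0,"dy":0,"dz":0,"twist":0,"gripper":7.8},{"dx":0,"dy":0,"dz":0,"twist":0,"gripper":7.8}])

```text
time_s: 19.32
tool_pos: [0.4311, 0.1588, 0.1382]
tool_rot: [0.0, 0.227, 0.974, 0.0]
wrist_force: [0.3, -1.2, -0.4]
grip_width: 0.914
```

```bash
python3 - <<'E'
from h import *
d=grab('wrist','w9'); t=d['s']; T=t['tool_pos']; print(T,t['tool_rot'],t['grip_width'],t['wrist_force'])
for yaw in (-24,-26,-28):
  g=patch(d,np.array([.4303,.159]),yaw,.012).astype(int); f=lambda p,o,th: [(i-o,int(v)) for i,v in enumerate(np.diff(p)) if abs(v)>th]
  print(yaw,'x',f(g[35:55].mean(0),60,10),'\n y-',f(g[:,22:32].mean(1),45,10),'\n y+',f(g[:,88:98].mean(1),45,10))
E
```

```text
[0.43114846 0.15877965 0.13822091] [4.68201398e-04 2.27227064e-01 9.73841676e-01 1.82550135e-04] 0.9135274999427649 [ 0.3235542  -1.21400889 -0.43942238]
-24 x [(-45, -11), (-43, 16), (-42, 14), (-25, -13), (-24, -13)] 
 y- [(-26, 10), (-23, -14), (-22, -15), (-18, 13), (19, -12), (20, -16), (23, 10), (24, 18), (25, 12), (27, -11), (28, -17)] 
 y+ [(-35, -10), (-25, -13), (-21, 12), (-20, 11)]
-26 x [(-45, -10), (-43, 15), (-42, 15), (-25, -13), (-24, -13)] 
 y- [(-27, 10), (-24, -16), (-23, -14), (-20, 12), (-19, 14), (18, -15), (19, -15), (22, 12), (23, 16), (24, 10), (26, -13), (27, -16)] 
 y+ [(-24, -10), (18, -11), (23, 10)]
-28 x [(-45, -10), (-43, 15), (-42, 15), (-25, -13), (-24, -13)] 
 y- [(-26, -10), (-25, -17), (-24, -12), (-21, 14), (-20, 14), (17, -15), (18, -12), (21, 13), (22, 14), (25, -15), (26, -16)] 
 y+ [(19, -11), (20, -11), (24, 12)]
```

Hole rows confirm the plate at (0.4303,0.159), yaw −26°. Descending with the same heights as for the frame.

>>> play_rows(targets=[{"dx":-0.1,"dy":0,"dz":-4,"twist":0.2,"gripper":7.4},{"dx":0,"dy":0,"dz":-4,"twist":0,"gripper":7.4},{"dx":0,"dy":0,"dz":-3,"twist":0,"gripper":7.4},{"dx":0,"dy":0,"dz":-2,"twist":0,"gripper":7.4},{"dx":0,"dy":0,"dz":-1,"twist":0,"gripper":7.4},{"dx":0,"dy":0,"dz":-0.5,"twist":0,"gripper":7.4},{"dx":0,"dy":0,"dz":0,"twist":0,"gripper":7.4}])

```text
time_s: 20.25
tool_pos: [0.4299, 0.1589, -0.0072]
tool_rot: [0.0, 0.226, 0.974, 0.0]
wrist_force: [0.0, -0.1, -0.0]
grip_width: 0.869
```

>>> play_rows(targets=[{"dx":0,"dy":0,"dz":0,"twist":0,"gripper":6.4},{"dx":0,"dy":0,"dz":0,"twist":0,"gripper":5},{"dx":0,"dy":0,"dz":0,"twist":0,"gripper":5},{"dx":0,"dy":0,"dz":0,"twist":0,"gripper":5},{"dx":0,"dy":0,"dz":0,"twist":0,"gripper":5}])

```text
time_s: 20.88
tool_pos: [0.43, 0.1592, -0.0063]
tool_rot: [0.001, 0.226, 0.974, 0.0]
wrist_force: [-3.2, -0.7, 10.9]
grip_width: 0.635
```

>>> play_rows(targets=[{"dx":0,"dy":0,"dz":1,"twist":0,"gripper":5},{"dx":0,"dy":0,"dz":3.5,"twist":0,"gripper":5},{"dx":1,"dy":-0.6,"dz":4,"twist":2,"gripper":5},{"dx":3.2,"dy":-2,"dz":0.7,"twist":6,"gripper":5},{"dx":3.8,"dy":-2.4,"dz":0,"twist":7,"gripper":5},{"dx":3.8,"dy":-2.4,"dz":0,"twist":6,"gripper":5},{"dx":2.7,"dy":-1.8,"dz":0,"twist":4.4,"gripper":5},{"dx":0,"dy":0,"dz":0,"twist":0,"gripper":5}])

```text
time_s: 21.88
tool_pos: [0.5763, 0.0643, 0.0849]
tool_rot: [0.001, 0.008, 1.0, -0.0]
wrist_force: [-1.4, 0.0, -2.4]
grip_width: 0.634
```

>>> play_rows(targets=[{"dx":0,"dy":0,"dz":0,"twist":0,"gripper":5},{"dx":0,"dy":0,"dz":0,"twist":0,"gripper":5}])

```text
time_s: 22.12
tool_pos: [0.5736, 0.0679, 0.0849]
tool_rot: [-0.0, 0.006, 1.0, 0.0]
wrist_force: [0.2, -0.4, -1.4]
grip_width: 0.632
```

```bash
python3 - <<'E'
from h import *
d=grab('wrist','w10'); t=d['s']; T=t['tool_pos']; print(T,t['tool_rot'],t['grip_width'],t['wrist_force'])
f=lambda p,o,th: [(i-o,int(v)) for i,v in enumerate(np.diff(p)) if abs(v)>th]
g=patch(d,T[:2],-.66,T[2]+.0065+.012).astype(int)
print('x',f(g[35:55].mean(0),60,9),'\n y-',f(g[:,22:32].mean(1),45,9))
E
```

```text
[0.57358267 0.06792538 0.0848648 ] [-2.33486731e-04  5.57538746e-03  9.99984422e-01  1.26497772e-04] 0.6316485630765447 [ 0.24140735 -0.35794417 -1.406182  ]
x [(-51, 29), (-50, 16), (-46, -10), (-45, -21), (-43, 34), (-42, 19), (-25, -10), (-24, -35), (-23, -23), (-21, 29), (-20, 17), (47, -25), (48, -41), (49, -24)] 
 y- [(-36, -19), (-35, -12), (-33, -23), (-32, -16), (-28, 38), (-27, 13), (-25, -24), (-24, -28), (-23, -9), (-21, 9), (-20, 21), (-19, 24), (17, -14), (18, -31), (19, -11), (22, 17), (23, 30), (26, -24), (27, -20), (32, 10), (33, 13), (40, 22)]
```

The plate is centred in the grip. Lowering it, with contact expected at about 0.0435.

>>> play_rows(targets=[{"dx":0.1,"dy":0,"dz":-1.2,"twist":0,"gripper":5},{"dx":0,"dy":0,"dz":-1,"twist":0,"gripper":5},{"dx":0,"dy":0,"dz":-0.8,"twist":0,"gripper":5},{"dx":0,"dy":0,"dz":-0.5,"twist":0,"gripper":5},{"dx":0,"dy":0,"dz":-0.2,"twist":0,"gripper":5},{"dx":0,"dy":0,"dz":-0.1,"twist":0,"gripper":5},{"dx":0,"dy":0,"dz":0,"twist":0,"gripper":5}])

```text
time_s: 23.05
tool_pos: [0.5757, 0.067, 0.0468]
tool_rot: [0.0, 0.006, 1.0, 0.0]
wrist_force: [0.2, 0.3, -2.1]
grip_width: 0.634
```

>>> play_rows(targets=[{"dx":0,"dy":0,"dz":-0.1,"twist":0,"gripper":5},{"dx":0,"dy":0,"dz":-0.1,"twist":0,"gripper":5},{"dx":0,"dy":0,"dz":-0.1,"twist":0,"gripper":5},{"dx":0,"dy":0,"dz":0,"twist":0,"gripper":5}])

```text
time_s: 23.55
tool_pos: [0.5756, 0.067, 0.0439]
tool_rot: [0.0, 0.006, 1.0, -0.0]
wrist_force: [-0.7, -0.2, 2.3]
grip_width: 0.631
```

>>> play_rows(targets=[{"dx":0,"dy":0,"dz":-0.1,"twist":0,"gripper":5},{"dx":0,"dy":0,"dz":0,"twist":0,"gripper":5}])

```text
time_s: 23.8
tool_pos: [0.5756, 0.067, 0.0438]
tool_rot: [0.0, 0.006, 1.0, -0.0]
wrist_force: [-5.0, -1.2, 13.5]
grip_width: 0.631
```

Contact is +15 N at 0.0438, so the plate is home. I'll release, rise straight, back off and take the last view to check the stack and the lever.

>>> play_rows(targets=[{"dx":0,"dy":0,"dz":0,"twist":0,"gripper":7},{"dx":0,"dy":0,"dz":0,"twist":0,"gripper":7},{"dx":0,"dy":0,"dz":1.5,"twist":0,"gripper":7},{"dx":0,"dy":0,"dz":4,"twist":0,"gripper":7},{"dx":0,"dy":0,"dz":5,"twist":0,"gripper":7},{"dx":-3,"dy":0,"dz":5,"twist":0,"gripper":5},{"dx":-4,"dy":0,"dz":4,"twist":0,"gripper":5},{"dx":-3,"dy":0,"dz":2,"twist":0,"gripper":5}])

```text
time_s: 24.8
tool_pos: [0.4748, 0.0675, 0.2608]
tool_rot: [0.002, 0.006, 1.0, 0.0]
wrist_force: [-0.2, -0.6, -0.5]
grip_width: 0.589
```

>>> play_rows(targets=[{"dx":0,"dy":0,"dz":0,"twist":0,"gripper":5},{"dx":0,"dy":0,"dz":0,"twist":0,"gripper":5}])

```text
time_s: 25.05
tool_pos: [0.4759, 0.0668, 0.2579]
tool_rot: [0.0, 0.006, 1.0, 0.0]
wrist_force: [0.1, -0.1, -0.5]
grip_width: 0.583
```

```bash
python3 - <<'E'
from h import *
d=grab('wrist','w11'); s=grab('side','s11'); t=d['s']; T=t['tool_pos']; print(T,t['tool_rot'],t['wrist_force'])
H=np.array([.6575,.067,.098])
lp=lambda a,q: H+[-q*np.cos(a),0,q*np.sin(a)]
p=px(d,[[.5755,.067,.07],[.6575,.067,.098]]); print(p)
a=cv2.resize(d['img'][130:370,230:410,::-1],(450,600),interpolation=cv2.INTER_CUBIC); b=cv2.resize(s['img'][70:250,280:385,::-1],(350,600),interpolation=cv2.INTER_CUBIC)
cv2.imwrite('pics/w11b.png',np.hstack([a,b]))
print('stack in crop',((px(d,[[.5755+x,.067+y,.062] for x in(-.041,.041) for y in (-.026,.026)])-[230,130])*2.5).round(0).tolist(),'disc',((px(d,[[.5755,.067,.07]])-[230,130])*2.5).round(0).tolist())
for ang in (1.55,1.65,1.75,1.85): print(ang,'wrist',((px(d,[lp(ang,.15),lp(ang,.1)])-[230,130])*2.5).round(0).tolist(),'side',((px(s,[lp(ang,.15),lp(ang,.1)])-[280,70])*3.333+[450,0]).round(0).tolist())
E
```

```text
[0.47592241 0.06684015 0.25790118] [4.45284037e-04 6.25008093e-03 9.99980369e-01 9.24978116e-07] [ 0.07688023 -0.07947838 -0.51889308]
[[319.62425436 254.33025706]
 [320.47582137 324.15239004]]
stack in crop [[170.0, 229.0], [276.0, 228.0], [176.0, 375.0], [274.0, 373.0]] disc [[224.0, 311.0]]
1.55 wrist [[229.0, 808.0], [228.0, 665.0]] side [[600.0, 84.0], [599.0, 156.0]]
1.65 wrist [[230.0, 839.0], [228.0, 684.0]] side [[589.0, 69.0], [592.0, 146.0]]
1.75 wrist [[230.0, 863.0], [228.0, 700.0]] side [[579.0, 56.0], [585.0, 137.0]]
1.85 wrist [[230.0, 880.0], [229.0, 713.0]] side [[569.0, 46.0], [579.0, 130.0]]
```

View pics/w11b.png

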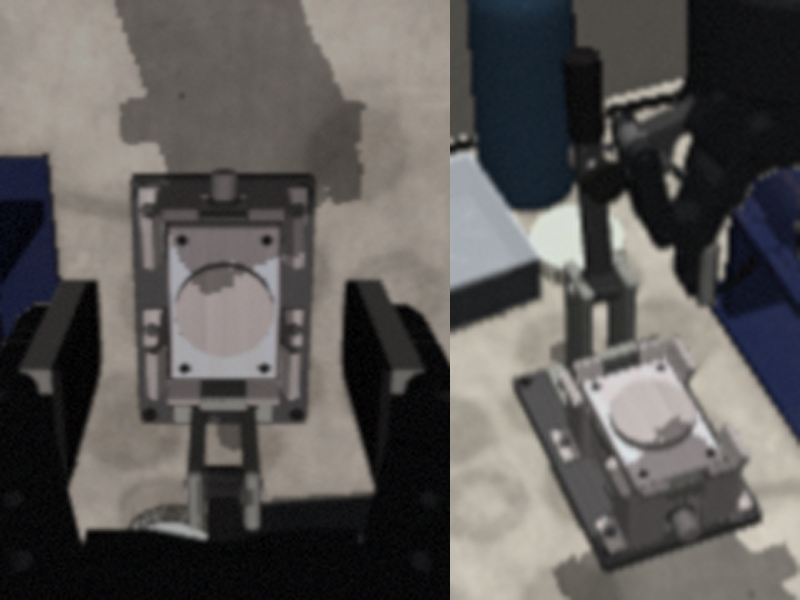

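The stack is seated in the pocket: plate level, disc up at (224,310), and the stub out through the gap at (224,185). In the side half the lever grip runs from (582,52) to (583,145), which matches θ≈1.72. I'll go over the grip and take hold of it.

>>> play_rows(targets=[{"dx":3,"dy":0,"dz":1,"twist":0,"gripper":5.5},{"dx":4.5,"dy":0,"dz":0,"twist":0,"gripper":5.5},{"dx":4.5,"dy":0,"dz":0,"twist":0,"gripper":5.5},{"dx":4.5,"dy":0,"dz":0,"twist":0,"gripper":5.5},{"dx":3.5,"dy":0,"dz":0,"twist":0,"gripper":5.5},{"dx":0,"dy":0,"dz":-2.2,"twist":0,"gripper":5.5},{"dx":0,"dy":0,"dz":-2.3,"twist":0,"gripper":5.5},{"dx":0,"dy":0,"dz":-2,"twist":0,"gripper":5.5}])

```text
time_s: 26.15
tool_pos: [0.6755, 0.0668, 0.1999]
tool_rot: [-0.001, 0.006, 1.0, -0.0]
wrist_force: [0.4, -0.1, -0.3]
grip_width: 0.645
```

>>> play_rows(targets=[{"dx":0,"dy":0,"dz":0,"twist":0,"gripper":3.2},{"dx":0,"dy":0,"dz":0,"twist":0,"gripper":1.6},{"dx":0,"dy":0,"dz":0,"twist":0,"gripper":1.6},{"dx":0,"dy":0,"dz":0,"twist":0,"gripper":1.6},{"dx":0,"dy":0,"dz":0,"twist":0,"gripper":1.6}])

```text
time_s: 26.78
tool_pos: [0.6756, 0.0655, 0.2026]
tool_rot: [-0.0, 0.007, 1.0, -0.001]
wrist_force: [1.3, -5.3, -6.1]
grip_width: 0.234
```

The gripper is holding the grip (stalled at 20 mm). I'll follow the arc down slowly.

>>> play_rows(targets=[{"dx":-1.35,"dy":0,"dz":0.1,"twist":0,"gripper":1.6},{"dx":-1.35,"dy":0,"dz":0,"twist":0,"gripper":1.6},{"dx":-1.26,"dy":0,"dz":-0.15,"twist":0,"gripper":1.6},{"dx":-1.26,"dy":0,"dz":-0.3,"twist":0,"gripper":1.6},{"dx":0,"dy":0,"dz":0,"twist":0,"gripper":1.6}])

```text
time_s: 27.4
tool_pos: [0.6225, 0.0676, 0.1994]
tool_rot: [-0.0, 0.006, 1.0, 0.0]
wrist_force: [0.6, -0.7, 1.0]
grip_width: 0.187
```

The opening now reads 16 mm, the commanded value, so I've probably lost the grip. I'll check numerically where the lever is.

```bash
python3 - <<'E'
from h import *
s=grab('side','s12'); o=load('s11'); w=grab('wrist','w12'); print(w['s']['tool_pos'],w['s']['wrist_force'],w['s']['grip_width'],w['s']['time_s'])
H=np.array([.6575,.067,.098]); lp=lambda a,q: H+[-q*np.cos(a),0,q*np.sin(a)]
for a in np.arange(1.2,1.9,.05):
  P=px(s,[lp(a,q) for q in (.03,.05,.07,.1,.115,.13,.145)]).round().astype(int)
  print(a.round(2),'new',[int(s['img'][v,u].mean()) for u,v in P],'old',[int(o['img'][v,u].mean()) for u,v in P])
def asc(im,u0,u1,v0,v1,st=3):
  g=im.mean(2)
  for v in range(v0,v1,st): print(v,''.join(' .:-=+*#%@'[min(9,int(x//20))] for x in g[v,u0:u1:2]))
asc(s['img'],280,400,75,170)
E
```

```text
[0.62319609 0.06735395 0.19948232] [ 0.77117647 -0.13840593 -0.0237638 ] 0.18292138135892183 27.45
1.2 new [31, 55, 166, 9, 12, 131, 11] old [33, 108, 206, 178, 52, 19, 21]
1.25 new [31, 30, 164, 13, 45, 154, 22] old [33, 60, 209, 136, 12, 22, 34]
1.3 new [29, 31, 74, 28, 129, 112, 128] old [32, 68, 184, 14, 12, 19, 70]
1.35 new [29, 29, 11, 54, 96, 87, 172] old [35, 33, 109, 15, 22, 31, 70]
1.4 new [29, 29, 12, 69, 71, 94, 118] old [35, 31, 103, 18, 128, 46, 46]
1.45 new [30, 31, 13, 71, 68, 28, 17] old [33, 32, 38, 18, 99, 86, 22]
1.5 new [30, 29, 18, 52, 19, 15, 16] old [33, 33, 16, 47, 118, 76, 153]
1.55 new [29, 30, 17, 29, 16, 14, 13] old [35, 34, 17, 46, 42, 26, 38]
1.6 new [29, 30, 23, 18, 15, 15, 17] old [35, 33, 18, 35, 11, 16, 10]
1.65 new [30, 29, 17, 14, 17, 13, 16] old [34, 33, 16, 31, 13, 12, 16]
1.7 new [31, 27, 22, 16, 27, 13, 18] old [34, 33, 17, 16, 16, 15, 14]
1.75 new [30, 28, 19, 16, 27, 16, 17] old [34, 34, 14, 14, 19, 12, 20]
1.8 new [30, 26, 19, 15, 28, 14, 14] old [34, 33, 18, 14, 13, 12, 24]
1.85 new [28, 30, 47, 15, 25, 19, 17] old [32, 35, 22, 11, 9, 13, 
[... 1374 characters left out ...]
%%@@@@@@@@+...=@@%@@@@%%%@@*-%%#. .:::.......:::::
141 %%%%%%%%%%%%@@@@@@@@+...-@@@@@@@@%%%%#.#%%.. .:::.......::::
144 %%%%%%%%%%%%@@@@@@@@+...:%%@@@@@@@@%%%-*%#  . .::.:......:::
147 %%%%%%%%%%%#*#@@@@@@*....=*%%@@@@@%%%%-=%#...  .::::......::
150 %%%%%%%#*+-..:+*#+=*=....-=*%%@@%%%%%%+=%= .  ...::::.....:=
153 %%%#*=-:.....:**---=:...::-=#%%%%%%%%#.+*-   ... .::::....-+
156 +=:..........:%%%==-=:::..:-*%%%%%%%%=..   ........::::..:++
159 ............:=%%%+::--.:..::%%####%%%#-::...........:::.=+++
162 ........:=**%%%%%+:::=%#::::#########%#-:.......:::..--.:=++
165 ....:=+##%%%%%###+:::=@%::::############-:.:::::::::.:. .-++
168 :=+#%%%%%%%%#####+:::=%#::::#########%###-:::::::::::::..:-=
```

The evidence says the pads caught the grip off-centre and slid off, leaving the lever at roughly 1.6 rad on the +x side of the fingers. I'll push it back with shut fingers to a known place and re-grip centred, 22 mm further.

>>> play_rows(targets=[{"dx":-0.5,"dy":0,"dz":1,"twist":0,"gripper":0},{"dx":0,"dy":0,"dz":1,"twist":0,"gripper":0},{"dx":1,"dy":0,"dz":0,"twist":0,"gripper":0},{"dx":1,"dy":0,"dz":0,"twist":0,"gripper":0},{"dx":1,"dy":0,"dz":0,"twist":0,"gripper":0},{"dx":0.5,"dy":0,"dz":0,"twist":0,"gripper":0},{"dx":0.2,"dy":0,"dz":0,"twist":0,"gripper":0}])

```text
time_s: 28.38
tool_pos: [0.6553, 0.0668, 0.2186]
tool_rot: [-0.001, 0.006, 1.0, -0.0]
wrist_force: [-1.3, -0.8, -1.2]
grip_width: 0.002
```

>>> play_rows(targets=[{"dx":0,"dy":0,"dz":0,"twist":0,"gripper":0},{"dx":0,"dy":0,"dz":0,"twist":0,"gripper":0}])

```text
time_s: 28.62
tool_pos: [0.6553, 0.0671, 0.2192]
tool_rot: [0.0, 0.006, 1.0, 0.0]
wrist_force: [0.5, -0.2, 0.3]
grip_width: 0.001
```

```bash
cat > lev.py <<'E'
from h import *
H=np.array([.6575,.067,.098]); lp=lambda a,q: H+[-q*np.cos(a),0,q*np.sin(a)]
def prof(s,aa,q): return np.array([[cv2.getRectSubPix(s['img'].mean(2).astype(np.float32),(1,1),tuple(map(float,px(s,lp(a,r))[0])))[0,0] for r in q] for a in aa])
E
python3 - <<'E'
from lev import *
s=grab('side','s13'); print(r.sense()['tool_pos'],r.sense()['wrist_force'])
q=(.045,.055,.065,.075,.085); aa=np.arange(1.0,1.6,.02)
o=prof(load('s11'),aa,q)
for f in('s12','s13'):
  best=[]
  for sh in np.arange(-.1,.41,.02):
    n=prof(load(f),aa-sh,q); best.append((np.abs(n-o).mean(),round(sh,2)))
  print(f,sorted(best)[:4])
E
```

```text
[0.65529177 0.06707544 0.21932335] [-0.24748295 -0.30347461  0.81403641]
s12 [(np.float32(20.304586), np.float64(0.1)), (np.float32(21.713509), np.float64(0.12)), (np.float32(22.379787), np.float64(0.08)), (np.float32(25.568535), np.float64(0.14))]
s13 [(np.float32(12.942543), np.float64(0.04)), (np.float32(13.649482), np.float64(0.06)), (np.float32(15.367679), np.float64(0.02)), (np.float32(18.464884), np.float64(0.08))]
```

Side-image correlation shows the lever moved back as pushed, giving θ≈1.73 and the grip centre at x≈0.677. Re-gripping there.

>>> play_rows(targets=[{"dx":-0.2,"dy":0,"dz":2.2,"twist":0,"gripper":3},{"dx":0.2,"dy":0,"dz":2.4,"twist":0,"gripper":5.5},{"dx":1,"dy":0,"dz":0,"twist":0,"gripper":5.5},{"dx":1.2,"dy":0,"dz":0,"twist":0,"gripper":5.5},{"dx":0,"dy":0,"dz":-2.2,"twist":0,"gripper":5.5},{"dx":0,"dy":0,"dz":-2.2,"twist":0,"gripper":5.5},{"dx":0,"dy":0,"dz":-1.9,"twist":0,"gripper":5.5}])

```text
time_s: 29.55
tool_pos: [0.6771, 0.0667, 0.1996]
tool_rot: [-0.001, 0.006, 1.0, -0.0]
wrist_force: [-0.8, 1.0, -0.4]
grip_width: 0.645
```

>>> play_rows(targets=[{"dx":0,"dy":0,"dz":0,"twist":0,"gripper":3.2},{"dx":0,"dy":0,"dz":0,"twist":0,"gripper":1.6},{"dx":0,"dy":0,"dz":0,"twist":0,"gripper":1.6},{"dx":0,"dy":0,"dz":0,"twist":0,"gripper":1.6},{"dx":0,"dy":0,"dz":0,"twist":0,"gripper":1.6},{"dx":0,"dy":0,"dz":0,"twist":0,"gripper":1.6}])

```text
time_s: 30.3
tool_pos: [0.6774, 0.0655, 0.202]
tool_rot: [-0.0, 0.007, 1.0, -0.001]
wrist_force: [1.0, -4.5, -5.9]
grip_width: 0.243
```

>>> play_rows(targets=[{"dx":-0.7,"dy":0,"dz":0.1,"twist":0,"gripper":1.6},{"dx":-0.7,"dy":0,"dz":0,"twist":0,"gripper":1.6},{"dx":0,"dy":0,"dz":0,"twist":0,"gripper":1.6}])

```text
time_s: 30.68
tool_pos: [0.6636, 0.0656, 0.2034]
tool_rot: [0.001, 0.007, 1.0, -0.001]
wrist_force: [0.6, -6.1, -4.2]
grip_width: 0.239
```

```bash
cat >> lev.py <<'E'
def shift(f,hi=1.7):
  s=grab('side',f); q=(.035,.045,.055,.065,.075,.085); aa=np.arange(1.0,1.6,.02); o=prof(load('s11'),aa,q)
  b=sorted((float(np.abs(prof(s,aa-h,q)-o).mean()),round(float(h),2)) for h in np.arange(-.1,hi,.02)); print('shift',b[:4])
E
python3 -c "
from lev import *
shift('s14',.5); t=r.sense(); print(t['tool_pos'],t['grip_width'],t['wrist_force'])"
```

```text
shift [(16.95533561706543, 0.12), (17.97028350830078, 0.14), (18.494386672973633, 0.1), (21.242849349975586, 0.08)]
[0.66371746 0.06563957 0.20345258] 0.24300907268707223 [ 0.41197952 -5.80666111 -4.63621117]
```

The lever is following (width steady at 0.243). Continuing along the arc.

>>> play_rows(targets=[{"dx":-1.06,"dy":0,"dz":0,"twist":0,"gripper":1.6},{"dx":-1.06,"dy":0,"dz":-0.07,"twist":0,"gripper":1.6},{"dx":-0.94,"dy":0,"dz":-0.15,"twist":0,"gripper":1.6},{"dx":-0.94,"dy":0,"dz":-0.22,"twist":0,"gripper":1.6},{"dx":0,"dy":0,"dz":0,"twist":0,"gripper":1.6}])

```text
time_s: 31.35
tool_pos: [0.6238, 0.066, 0.1996]
tool_rot: [0.001, 0.007, 1.0, -0.0]
wrist_force: [0.0, -4.7, -2.6]
grip_width: 0.242
```

>>> play_rows(targets=[{"dx":-0.92,"dy":0,"dz":-0.3,"twist":0,"gripper":1.6},{"dx":-0.88,"dy":0,"dz":-0.35,"twist":0,"gripper":1.6},{"dx":-0.86,"dy":0,"dz":-0.43,"twist":0,"gripper":1.6},{"dx":-0.83,"dy":0,"dz":-0.48,"twist":0,"gripper":1.6},{"dx":0,"dy":0,"dz":0,"twist":0,"gripper":1.6}])

```text
time_s: 31.98
tool_pos: [0.5893, 0.0664, 0.1842]
tool_rot: [0.001, 0.006, 1.0, -0.0]
wrist_force: [0.4, -5.3, 2.1]
grip_width: 0.243
```

>>> play_rows(targets=[{"dx":-0.78,"dy":0,"dz":-0.55,"twist":0,"gripper":1.6},{"dx":-0.75,"dy":0,"dz":-0.6,"twist":0,"gripper":1.6},{"dx":-0.69,"dy":0,"dz":-0.67,"twist":0,"gripper":1.6},{"dx":-0.65,"dy":0,"dz":-0.7,"twist":0,"gripper":1.6},{"dx":0,"dy":0,"dz":0,"twist":0,"gripper":1.6}])

```text
time_s: 32.6
tool_pos: [0.5606, 0.0668, 0.1585]
tool_rot: [0.001, 0.006, 1.0, -0.0]
wrist_force: [1.8, -4.5, -0.8]
grip_width: 0.245
```

```bash
python3 -c "
from lev import *
shift('s15',1.5); t=r.sense(); print(t['tool_pos'],t['grip_width'],t['wrist_force'])"
```

```text
shift [(38.54359436035156, -0.1), (40.303585052490234, -0.08), (40.832183837890625, 1.04), (40.86083984375, 1.0)]
[0.56068462 0.06670821 0.15854816] 0.2402023412064636 [ 1.69646059 -4.24698272 -1.69472641]
```

>>> play_rows(targets=[{"dx":-0.58,"dy":0,"dz":-0.76,"twist":0,"gripper":1.6},{"dx":-0.54,"dy":0,"dz":-0.8,"twist":0,"gripper":1.6},{"dx":-0.46,"dy":0,"dz":-0.84,"twist":0,"gripper":1.6},{"dx":-0.42,"dy":0,"dz":-0.87,"twist":0,"gripper":1.6},{"dx":0,"dy":0,"dz":0,"twist":0,"gripper":1.6}])

```text
time_s: 33.28
tool_pos: [0.5411, 0.067, 0.1255]
tool_rot: [0.001, 0.006, 1.0, 0.0]
wrist_force: [4.8, -4.2, -1.9]
grip_width: 0.241
```

>>> play_rows(targets=[{"dx":-0.2,"dy":0,"dz":-0.6,"twist":0,"gripper":1.6},{"dx":-0.18,"dy":0,"dz":-0.6,"twist":0,"gripper":1.6},{"dx":-0.13,"dy":0,"dz":-0.62,"twist":0,"gripper":1.6},{"dx":-0.1,"dy":0,"dz":-0.62,"twist":0,"gripper":1.6},{"dx":0,"dy":0,"dz":0,"twist":0,"gripper":1.6}])

```text
time_s: 33.9
tool_pos: [0.5334, 0.067, 0.1003]
tool_rot: [-0.0, 0.006, 1.0, 0.0]
wrist_force: [1.6, -4.3, -0.3]
grip_width: 0.242
```

>>> play_rows(targets=[{"dx":-0.08,"dy":0,"dz":-0.5,"twist":0,"gripper":1.6},{"dx":-0.06,"dy":0,"dz":-0.5,"twist":0,"gripper":1.6},{"dx":-0.05,"dy":0,"dz":-0.4,"twist":0,"gripper":1.6},{"dx":-0.03,"dy":0,"dz":-0.3,"twist":0,"gripper":1.6},{"dx":0,"dy":0,"dz":0,"twist":0,"gripper":1.6}])

```text
time_s: 34.52
tool_pos: [0.5314, 0.067, 0.0836]
tool_rot: [-0.0, 0.006, 1.0, 0.0]
wrist_force: [1.8, -3.0, 0.1]
grip_width: 0.237
```

>>> play_rows(targets=[{"dx":0,"dy":0,"dz":-0.25,"twist":0,"gripper":1.6},{"dx":0,"dy":0,"dz":-0.2,"twist":0,"gripper":1.6},{"dx":0,"dy":0,"dz":-0.15,"twist":0,"gripper":1.6},{"dx":0,"dy":0,"dz":0,"twist":0,"gripper":1.6}])

```text
time_s: 35.02
tool_pos: [0.531, 0.067, 0.0775]
tool_rot: [-0.0, 0.006, 1.0, 0.0]
wrist_force: [-1.8, -2.4, 0.4]
grip_width: 0.239
```

>>> play_rows(targets=[{"dx":0,"dy":0,"dz":-0.15,"twist":0,"gripper":1.6},{"dx":0,"dy":0,"dz":-0.1,"twist":0,"gripper":1.6},{"dx":0,"dy":0,"dz":0,"twist":0,"gripper":1.6}])

```text
time_s: 35.4
tool_pos: [0.5311, 0.0671, 0.0751]
tool_rot: [-0.0, 0.006, 1.0, 0.0]
wrist_force: [-1.3, -2.0, 0.3]
grip_width: 0.237
```

>>> play_rows(targets=[{"dx":0,"dy":0,"dz":-0.1,"twist":0,"gripper":1.6},{"dx":0,"dy":0,"dz":0,"twist":0,"gripper":1.6}])

```text
time_s: 35.65
tool_pos: [0.531, 0.067, 0.0741]
tool_rot: [-0.0, 0.006, 1.0, 0.0]
wrist_force: [-3.8, -2.0, 1.8]
grip_width: 0.238
```

>>> play_rows(targets=[{"dx":0,"dy":0,"dz":-0.1,"twist":0,"gripper":1.6},{"dx":0,"dy":0,"dz":0,"twist":0,"gripper":1.6}])

```text
time_s: 35.9
tool_pos: [0.5314, 0.0671, 0.0732]
tool_rot: [-0.0, 0.006, 1.0, 0.0]
wrist_force: [-2.0, -1.6, 0.6]
grip_width: 0.241
```

>>> play_rows(targets=[{"dx":0,"dy":0,"dz":-0.1,"twist":0,"gripper":1.6},{"dx":0,"dy":0,"dz":0,"twist":0,"gripper":1.6}])

```text
time_s: 36.15
tool_pos: [0.5313, 0.067, 0.0722]
tool_rot: [-0.0, 0.006, 1.0, 0.0]
wrist_force: [-3.0, -2.7, 0.9]
grip_width: 0.237
```

>>> play_rows(targets=[{"dx":0,"dy":0,"dz":-0.1,"twist":0,"gripper":1.6},{"dx":0,"dy":0,"dz":0,"twist":0,"gripper":1.6}])

```text
time_s: 36.4
tool_pos: [0.5313, 0.067, 0.0712]
tool_rot: [-0.0, 0.006, 1.0, 0.0]
wrist_force: [-4.4, -1.2, 1.2]
grip_width: 0.24
```

>>> play_rows(targets=[{"dx":0,"dy":0,"dz":-0.1,"twist":0,"gripper":1.6},{"dx":0,"dy":0,"dz":0,"twist":0,"gripper":1.6}])

```text
time_s: 36.65
tool_pos: [0.5314, 0.067, 0.0703]
tool_rot: [-0.0, 0.006, 1.0, 0.0]
wrist_force: [-4.3, -1.5, 0.6]
grip_width: 0.237
```

```bash
python3 - <<'E'
from lev import *
s=grab('side','s16'); t=r.sense(); print(t['tool_pos'],t['grip_width'],t['wrist_force'])
for a in (0,.05,.1): print(a,px(s,[lp(a,.03)+[0,.008,.007],lp(a,.06)+[0,.008,.007],lp(a,.09)+[0,.008,.007],lp(a,.15)+[0,0,.011],lp(a,.15)]).round(1).tolist())
print('pad face',px(s,[[.5755,.067,.07],[.5755,.075,.07]]).round(1).tolist())
g=s['img'].mean(2)
for v in range(150,232,2): print(v,''.join(' .:-=+*#%@'[min(9,int(x//22))] for x in g[v,295:385]))
E
```

```text
[0.53143067 0.06700957 0.07024073] 0.2433739817610746 [-3.2129205  -1.53666201  1.52694101]
0 [[326.2, 163.4], [332.3, 173.8], [338.6, 184.6], [356.2, 204.8], [355.8, 208.6]]
0.05 [[326.2, 162.9], [332.3, 172.7], [338.6, 182.9], [356.3, 202.0], [356.0, 205.9]]
0.1 [[326.2, 162.3], [332.3, 171.5], [338.6, 181.2], [356.4, 199.1], [356.1, 203.0]]
pad face [[340.2, 192.7], [336.4, 193.9]]
150 #*+=-::....:-=+***#+***##*+===----=+=:  .   .......:::--------------::::......   .::::::::
152 -::........:===+=-=--+**=::----------.        . ...........................      ...::::::
154 ...........:+##*+==--=+**+----------:.              ..................             ..:::::
156 ...........:+#%%%##==+=+**+---------:                       .                    .. ...:::
158 ...........:+#%%%%#=----=**+-:------:.                                          ..::::::::
160 ......::-=+*##%%%%#=:::::--::.:------.                                           .:::---==
162 .:-=+++*#%%%%%%%%%#+:::::::=*+::-----.                                           ..:::--==
164 =+#####%%%%%#######+:::::::=#%*-::---.     
[... 2482 characters left out ...]
:::::::----------:-=+**############
218 #########%%%###***+-::::::::::::::::-==----==----::::::::-:-:------------=--=+*###########
220 %########%%%%##***+=-.::::::::::::::::--------------:--:---------------=++=-:-+#%%%%%%%%%%
222 %%#######%%%#*+++++==::::::::::::::::::------------:::--::--------------==-:::=+#%%%%%%@%%
224 #######%%%#**++======-:.:::::::::-:::::----------:::-==+==-------------:::::.:-+*%%%@@@@@@
226 ######%%%*+++++++======-:::::==++=--:::-----------::-==++==-:---:::::::.....::=*%%@@@@@@@%
228 #####%%%%%%*+++++++=====-::::=+=-----::---------------====--:::::.....::--==++++*##%@@@@@%
230 #%%%%%%%%%%%*+++++++++++=-::::--::-==------------::::------::...::-====++++++++++++*#%@@@@
```

```bash
python3 - <<'E'
from lev import *
d=grab('wrist','w16'); 
for a in (-.03,0,.03,.06,.09,.12):
  n=np.array([np.sin(a),0,np.cos(a)]); P=lambda q,h,y=0: lp(a,q)+n*h+[0,y,0]
  print(a,'end top,end bottom,top sides', px(d,[P(.15,.011),P(.15,-.011),P(.15,0,-.011),P(.15,0,.011)]).round(0).tolist())
print('disc -x edge',px(d,[[.5505,.067,.07],[.5345,.067,.062]]).round(0).tolist())
g=cv2.GaussianBlur(d['img'].mean(2),(3,3),0)
for v in range(130,300,4): print(v,''.join(' .:-=+*#%@'[min(9,int(x//22))] for x in g[v,250:392:2]))
E
```

```text
-0.03 end top,end bottom,top sides [[318.0, 233.0], [318.0, 217.0], [294.0, 225.0], [342.0, 224.0]]
0 end top,end bottom,top sides [[318.0, 238.0], [318.0, 219.0], [293.0, 228.0], [343.0, 228.0]]
0.03 end top,end bottom,top sides [[318.0, 244.0], [318.0, 222.0], [292.0, 232.0], [344.0, 232.0]]
0.06 end top,end bottom,top sides [[318.0, 250.0], [318.0, 225.0], [291.0, 237.0], [345.0, 237.0]]
0.09 end top,end bottom,top sides [[318.0, 257.0], [318.0, 229.0], [290.0, 243.0], [345.0, 242.0]]
0.12 end top,end bottom,top sides [[318.0, 265.0], [318.0, 234.0], [289.0, 249.0], [346.0, 248.0]]
disc -x edge [[319.0, 279.0], [319.0, 248.0]]
130 ====================================================*##################
134 =====================================================+#################
138 =======================================================*###############
142 ==================--===================================+*##############
146 ========================================================+##############
150 =========================================================+*############
154 ==
[... 2083 characters left out ...]
               .:::::.     .:---======
266 +===-:::      .:::::.                           .:::::.      :---======
270 +===-::.     .:::::.                             .:::::.      :--====++
274 +===-:.      .:-===-.                           .-===-:.      .:-====++
278 +==:.            :==.                           .-=:            .:-==++
282 *+:               :-.                           .--.              :++**
286 +-                  .                           .                  -++*
290                     ..                         ..                     .
294                     ..                          .                      
298                     ..                          .
```

Both cameras put the lever still about 0.08 rad above level, though the fingertips are near the guide tops (about 6 mm left). I'll go a few mm lower with force checks.

>>> play_rows(targets=[{"dx":-0.1,"dy":0,"dz":-0.1,"twist":0,"gripper":1.6},{"dx":0,"dy":0,"dz":-0.1,"twist":0,"gripper":1.6},{"dx":0,"dy":0,"dz":0,"twist":0,"gripper":1.6}])

```text
time_s: 37.12
tool_pos: [0.5316, 0.0671, 0.0686]
tool_rot: [0.001, 0.006, 1.0, 0.0]
wrist_force: [2.3, -2.1, 0.6]
grip_width: 0.245
```

>>> play_rows(targets=[{"dx":0,"dy":0,"dz":-0.1,"twist":0,"gripper":1.6},{"dx":0,"dy":0,"dz":0,"twist":0,"gripper":1.6}])

```text
time_s: 37.38
tool_pos: [0.5316, 0.0671, 0.0676]
tool_rot: [0.001, 0.006, 1.0, 0.0]
wrist_force: [5.0, -1.8, 0.1]
grip_width: 0.237
```

```bash
cat >> lev.py <<'E'
def endrow(f):
  d=grab('wrist',f); T=d['s']['tool_pos']; g=cv2.GaussianBlur(d['img'].mean(2),(3,3),0)
  print(T,d['s']['wrist_force'],d['s']['grip_width'])
  print('dark half-widths',[(v,int((g[v,280:360]<22).sum())) for v in range(206,262,4)])
  for a in (-.03,0,.03,.06,.09,.12): 
    n=np.array([np.sin(a),0,np.cos(a)]); print(a,px(d,[lp(a,.15)+n*h for h in (.011,0,-.011)]).round(0)[:,1].tolist(),end=' ')
  print()
E
python3 -c "
from lev import *
endrow('w17')"
```

```text
[0.53155306 0.06705649 0.06764374] [ 5.02572673 -1.75350679  0.14798406] 0.23738602122597582
dark half-widths [(206, 0), (210, 0), (214, 0), (218, 0), (222, 0), (226, 0), (230, 0), (234, 37), (238, 43), (242, 49), (246, 51), (250, 56), (254, 54), (258, 55)]
-0.03 [236.0, 226.0, 218.0] 0 [241.0, 230.0, 221.0] 0.03 [247.0, 235.0, 224.0] 0.06 [253.0, 239.0, 228.0] 0.09 [261.0, 245.0, 232.0] 0.12 [269.0, 251.0, 236.0]
```

The lever keeps following and the tips are still free. Continuing in 1 mm steps.

>>> play_rows(targets=[{"dx":0.05,"dy":0,"dz":-0.1,"twist":0,"gripper":1.6},{"dx":0,"dy":0,"dz":-0.1,"twist":0,"gripper":1.6},{"dx":0,"dy":0,"dz":0,"twist":0,"gripper":1.6}])

```text
time_s: 37.8
tool_pos: [0.5317, 0.067, 0.0654]
tool_rot: [0.001, 0.006, 1.0, 0.0]
wrist_force: [5.5, -1.9, 1.7]
grip_width: 0.244
```

>>> play_rows(targets=[{"dx":0,"dy":0,"dz":-0.1,"twist":0,"gripper":1.6},{"dx":0,"dy":0,"dz":0,"twist":0,"gripper":1.6}])

```text
time_s: 38.05
tool_pos: [0.5317, 0.0671, 0.0645]
tool_rot: [0.001, 0.006, 1.0, 0.0]
wrist_force: [5.5, -1.5, 2.3]
grip_width: 0.238
```

```bash
python3 -c "
from lev import *
endrow('w18')"
```

```text
[0.53165686 0.06706121 0.06453445] [ 5.50773897 -1.49600473  2.30199162] 0.23771548410445706
dark half-widths [(206, 0), (210, 0), (214, 0), (218, 0), (222, 0), (226, 0), (230, 11), (234, 39), (238, 43), (242, 49), (246, 51), (250, 56), (254, 54), (258, 55)]
-0.03 [239.0, 229.0, 221.0] 0 [244.0, 233.0, 223.0] 0.03 [250.0, 237.0, 226.0] 0.06 [257.0, 242.0, 230.0] 0.09 [265.0, 248.0, 234.0] 0.12 [274.0, 255.0, 239.0]
```

>>> play_rows(targets=[{"dx":0.05,"dy":0,"dz":-0.1,"twist":0,"gripper":1.6},{"dx":0,"dy":0,"dz":-0.1,"twist":0,"gripper":1.6},{"dx":0,"dy":0,"dz":0,"twist":0,"gripper":1.6}])

```text
time_s: 38.48
tool_pos: [0.5317, 0.067, 0.0642]
tool_rot: [0.001, 0.006, 1.0, -0.0]
wrist_force: [-4.1, -3.7, 26.2]
grip_width: 0.243
```

>>> play_rows(targets=[{"dx":0,"dy":0,"dz":-0.1,"twist":0,"gripper":1.6},{"dx":0,"dy":0,"dz":0,"twist":0,"gripper":1.6}])

```text
time_s: 38.72
tool_pos: [0.532, 0.0671, 0.0638]
tool_rot: [0.001, 0.006, 1.0, -0.0]
wrist_force: [-5.5, -4.4, 33.4]
grip_width: 0.244
```

Contact at z≈0.064 (26–33 N): either the pad on the disc or the tips on the guides. I'll ease off 2 mm, then release slowly and see if the lever moves.

>>> play_rows(targets=[{"dx":0,"dy":0,"dz":0.2,"twist":0,"gripper":1.6},{"dx":0,"dy":0,"dz":0,"twist":0,"gripper":1.6}])

```text
time_s: 38.98
tool_pos: [0.5319, 0.0671, 0.064]
tool_rot: [0.001, 0.006, 1.0, 0.0]
wrist_force: [2.0, -4.2, 11.8]
grip_width: 0.235
```

```bash
python3 -c "
from lev import *
endrow('w19')"
```

```text
[0.53191108 0.06708562 0.06404395] [ 2.04674654 -4.16174241 11.83816051] 0.23525261549376608
dark half-widths [(206, 0), (210, 0), (214, 0), (218, 0), (222, 0), (226, 0), (230, 14), (234, 39), (238, 44), (242, 49), (246, 51), (250, 56), (254, 54), (258, 55)]
-0.03 [238.0, 229.0, 220.0] 0 [244.0, 233.0, 223.0] 0.03 [250.0, 237.0, 226.0] 0.06 [257.0, 242.0, 230.0] 0.09 [265.0, 248.0, 234.0] 0.12 [274.0, 255.0, 239.0]
```

>>> play_rows(targets=[{"dx":0,"dy":0,"dz":0,"twist":0,"gripper":1.95},{"dx":0,"dy":0,"dz":0,"twist":0,"gripper":2.05},{"dx":0,"dy":0,"dz":0,"twist":0,"gripper":2.1},{"dx":0,"dy":0,"dz":0,"twist":0,"gripper":2.15},{"dx":0,"dy":0,"dz":0,"twist":0,"gripper":2.2},{"dx":0,"dy":0,"dz":0,"twist":0,"gripper":2.3}])

```text
time_s: 39.78
tool_pos: [0.5298, 0.0672, 0.0625]
tool_rot: [-0.002, 0.006, 1.0, -0.0]
wrist_force: [0.5, 0.8, -0.7]
grip_width: 0.268
```

```bash
python3 -c "
from lev import *
endrow('w20')"
```

```text
[0.52978598 0.06720575 0.06253169] [ 0.46187782  0.75671902 -0.70763115] 0.26830921861118345
dark half-widths [(206, 0), (210, 0), (214, 0), (218, 0), (222, 0), (226, 0), (230, 0), (234, 0), (238, 34), (242, 51), (246, 53), (250, 55), (254, 57), (258, 58)]
-0.03 [244.0, 234.0, 226.0] 0 [250.0, 238.0, 228.0] 0.03 [257.0, 243.0, 232.0] 0.06 [264.0, 248.0, 236.0] 0.09 [272.0, 255.0, 240.0] 0.12 [281.0, 261.0, 245.0]
```

With the jaws open the tool carries no force even 1.5 mm lower, and the lever image didn't drop. So the contact was the pad on the disc and the lever is resting. I'll open and withdraw upward.

>>> play_rows(targets=[{"dx":0,"dy":0,"dz":0.2,"twist":0,"gripper":3},{"dx":0,"dy":0,"dz":0.3,"twist":0,"gripper":4.2},{"dx":0,"dy":0,"dz":0,"twist":0,"gripper":4.5},{"dx":0,"dy":0,"dz":2,"twist":0,"gripper":4.5},{"dx":0,"dy":0,"dz":4,"twist":0,"gripper":4.5},{"dx":0,"dy":0,"dz":5,"twist":0,"gripper":4.5},{"dx":-2,"dy":0,"dz":5,"twist":0,"gripper":4.5},{"dx":-3,"dy":0,"dz":3,"twist":0,"gripper":4.5}])

```text
time_s: 40.83
tool_pos: [0.4819, 0.0673, 0.2608]
tool_rot: [0.002, 0.006, 1.0, 0.0]
wrist_force: [0.9, -0.1, -0.0]
grip_width: 0.524
```

>>> play_rows(targets=[{"dx":0,"dy":0,"dz":0,"twist":0,"gripper":4.5},{"dx":0,"dy":0,"dz":0,"twist":0,"gripper":4.5},{"dx":0,"dy":0,"dz":0,"twist":0,"gripper":4.5},{"dx":0,"dy":0,"dz":0,"twist":0,"gripper":4.5}])

```text
time_s: 41.32
tool_pos: [0.4814, 0.0668, 0.2573]
tool_rot: [-0.001, 0.006, 1.0, 0.0]
wrist_force: [-0.7, -0.3, 0.1]
grip_width: 0.523
```

```bash
python3 - <<'E'
from lev import *
s=grab('side','s21'); d=grab('wrist','w21'); t=r.sense(); print(t['time_s'],t['tool_pos'],t['wrist_force'])
for a in (0,.05,.1,.2):
  n=np.array([np.sin(a),0,np.cos(a)]); print(a,'side end top/bot',px(s,[lp(a,.15)+n*h for h in (.011,-.011)]).round(0).tolist(),'grip root top',px(s,[lp(a,.098)+n*.011]).round(0).tolist(),'wrist end top/bot',px(d,[lp(a,.15)+n*h for h in (.011,-.011)]).round(0).tolist())
g=s['img'].mean(2)
for v in range(150,232,3): print(v,''.join(' .:-=+*#%@'[min(9,int(x//22))] for x in g[v,295:385]))
old=load('side0')['img'].astype(int)
for n,(u,v) in dict(tape=(387,288),cup=(256,268),tub=(254,182)).items(): print(n,'mean change',np.abs(s['img'][v-18:v+18,u-18:u+18].astype(int)-old[v-18:v+18,u-18:u+18]).mean().round(1))
E
```

```text
41.425 [0.48143396 0.06693411 0.2576444 ] [-0.41511713 -0.62449233 -0.25630969]
0 side end top/bot [[356.0, 205.0], [356.0, 212.0]] grip root top [[344.0, 185.0]] wrist end top/bot [[319.0, 209.0], [319.0, 203.0]]
0.05 side end top/bot [[356.0, 202.0], [356.0, 210.0]] grip root top [[344.0, 183.0]] wrist end top/bot [[319.0, 212.0], [319.0, 205.0]]
0.1 side end top/bot [[356.0, 199.0], [356.0, 207.0]] grip root top [[344.0, 181.0]] wrist end top/bot [[319.0, 215.0], [319.0, 207.0]]
0.2 side end top/bot [[356.0, 192.0], [356.0, 202.0]] grip root top [[344.0, 176.0]] wrist end top/bot [[319.0, 224.0], [319.0, 212.0]]
150 #*+=-::....:-=+***#++**#*+++==----=+***####%%%%%%%##=:    ..:----**-             ..:::::::
153 ...........:+*++=---:=**+-:---------=+****##%%%%%%%%%*=.   .:---:=+:       ......  ..:::::
156 ...........:+#%%##*==+=+**+-:-------::--=*##%%%##%%#%%#*=-:::---:.    .. .......... ...:::
159 .........::=+##%%%#=::::-==-::--------::=#%############%%%#+=-:-:..   ................ ..:
162 .:-=+++*##%%%%##%%#+:::::::=*=::--------=*************#######*+:.... ............::::::...
16
[... 1544 characters left out ...]
-------=----=+=--=++++++++++===--------::---------=*#%%###%%%%%#####
216 ########%%%####**+-:---------------==+=--==+++=====----:::::::----------==+**#****##****##
219 ###**####%%%###****=::-----------::::-----:-------::::::---------------=##*==*########%%%#
222 %%#######%%%%%###***+-:-----------:::::------------:::--::-------------+**+=:=*#%%%%%%%%%%
225 #######%%%%%%%%%#####*=::-----====-::::----------:::-=+++=--:-------:----:::::+%%%%@@@@@@%
228 #####%%%%%%%%%%%%%%####*=::-:=+=-----::------------:--====--::::......:-=+*##%@@@@@@@@@@%%
231 #%%%%%%%%%%%%%%%%%%%%%%%%*-:::-======-----------:::::::---::.::-====+++*#%%%%%%%#***#%%%%%
tape mean change 27.4
cup mean change 6.7
tub mean change 1.7
```

The lever end now sits at v≈211 (212 predicted for level), so the pad rests on the disc. The tape region changed in brightness, so I'll check whether it moved or is just shadowed or occluded.

```bash
python3 - <<'E'
from h import *
def org(f):
  d=load(f); h=cv2.cvtColor(d['img'],cv2.COLOR_RGB2HSV); m=((h[...,0]>8)&(h[...,0]<22)&(h[...,1]>150)&(h[...,2]>50)).astype(np.uint8)
  n,_,st,c=cv2.connectedComponentsWithStats(m); return d,[(st[i,4],c[i].round(1),pt(d,*c[i],.016)[:2].round(4)) for i in range(1,n) if st[i,4]>60]
for f in ('side0','s3','s5','s11','s21','w2','w21'):
  d,o=org(f); print(f,o)
a=load('side0')['img'].astype(int);b=load('s21')['img'].astype(int)
print(a[280:296,360:410:6].mean(2)[::5].astype(int),b[280:296,360:410:6].mean(2)[::5].astype(int))
E
```

```text
side0 [(np.int32(274), array([ 80.7, 103.8]), array([1.1496, 0.5385])), (np.int32(454), array([386.1, 288.4]), array([0.3786, 0.0623])), (np.int32(204), array([270.6, 331.9]), array([0.3776, 0.2805]))]
s3 [(np.int32(277), array([ 80.8, 103.9]), array([1.149 , 0.5384])), (np.int32(440), array([386.1, 288.7]), array([0.3782, 0.0626])), (np.int32(203), array([270.6, 331.9]), array([0.3775, 0.2805]))]
s5 [(np.int32(273), array([ 80.7, 103.7]), array([1.1501, 0.5385])), (np.int32(436), array([386. , 288.7]), array([0.3781, 0.0628])), (np.int32(203), array([270.6, 331.9]), array([0.3775, 0.2805]))]
s11 [(np.int32(277), array([ 80.7, 103.8]), array([1.1497, 0.5384])), (np.int32(468), array([386. , 288.6]), array([0.3784, 0.0626])), (np.int32(204), array([270.6, 332. ]), array([0.3775, 0.2804]))]
s21 [(np.int32(272), array([ 80.7, 103.7]), array([1.1502, 0.5385])), (np.int32(468), array([386.1, 288.6]), array([0.3782, 0.0625])), (np.int32(203), array([270.6, 331.9]), array([0.3775, 0.2805]))]
w2 [(np.int32(1110), array([311.6,  37. ]), array([0.3835, 0.0586])), (np.int32(496), array([494.5,  37.5]), array([0.3847, 0.2747]))]
w21 [(np.int32(925), array([310.8,  89. ]), array([0.3823, 0.0587])), (np.int32(436), array([484.7,  88.3]), array([0.3833, 0.2747]))]
[[176 194 173 126  52  53  85 114 114]
 [169 197 125 136 199 111  72 104 111]
 [189 195  82 136 189 168 104 103 114]
 [189 192  95 133 133 127 132 114 103]] [[110 120 106  82  54  54  85 115 116]
 [106 122  85  88 122 115  70 106 113]
 [192 119  57  90 118 116  94 106 116]
 [191 195  80  88  91  84  87 115 104]]
```

The tape hasn't moved: its centroid is the same and only the shadow changed. Handing in.

```bash
python3 -c "
from cell import r
print(r.finish_job())"
```

```text
the job is handed in; nothing more can be done
None
```

The press platen is built up in the nest and the job is handed in at about 41 s of the 72 s limit. No verdict was reported.

- **Stack:** The block went in with its stub out through the gap, then the frame, then the plate with its disc up. Each was lowered until it touched at about the expected height (tool z 0.0123, 0.0284 and 0.0438) with roughly 8–15 N. The last picture I viewed, before the lever came down, showed the stack level and in place.
- **Lever:** I pushed it back to about 1.75 rad before loading. At the end I held its grip and followed the arc down until the pad touched the disc. Contact peaked at 33 N at the wrist, which I eased off before releasing.
- **Last checks:** After withdrawing, the side image put the lever within about 0.02 rad of level, and the tool was clear of everything. The tape is where it started. I only compared brightness around the tub and cup; they changed by 1.7 and 6.7 grey levels, with no sign of a move.

**What failed or disagreed:**
- The fingertips sat about 9–14 mm behind the reported tool point, not ahead of it as the description says. Because of that, the first two tries at the block missed; one pressed on its top with 39 N.
- My first hold on the lever slipped off, so I pushed it back again and re-gripped.
- Close-up wrist pictures read the lever about 0.05 rad high. The contact force and the final side image say it is level, so I trusted those.

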